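# Index the decorating wheel to its pointer

## Robot

A 6-joint arm with a two-finger parallel gripper is mounted at the origin on the work surface. World frame = base frame: x ahead of the robot, y to its left, z up, the work surface at z = 0. Lengths are in m, angles in rad, forces in N, time in s.
With the tool pointing down it reaches from about 0.25 to 0.85 m from the base axis. Payload 12.5 kg.
Tool frame: the origin (TCP) lies between the finger pads; the fingertips stand 14 mm ahead of it and the grasp point (between the pads) lies 5 mm behind it; z points along the fingers, y is the direction in which the jaws open and shut (so a half turn about z gives the same grasp; the last joint's range is limited). The gripper opens to 93 mm and grips with 3 to 60 N. Pads are 15 mm wide; open, the fingers measure 128 mm over their backs; the gripper's body (75 mm by 188 mm) begins 65 mm behind the grasp point.
Start: joints at [-1.198, 0.351, 1.652, -0, 1.139, -0.085], TCP at [0.243, -0.493, 0.195] pointing down, gripper open.
Joint ranges: [-2.75, 2.75], [-0.79, 2.1], [0.01, 2.65], [-1.57, 4.71], [0.07, 3.14], [-2.87, 2.87]. Speed limits (rad/s): [2.22, 2.22, 2.79, 3.14, 3.14, 3.14].

## Interface

Orientations are given as a rotation vector (axis times angle).
In Python, from bench import manip gives the robot as it stands. The module is installed in compiled form; this text tells all that it offers.
- The arm moves only by the tool arm_command, never from a script. Its argument "deltas" is a list of rows, each an object with "delta_pos": the shift along the tool's x, y, z each as a share of 120 mm, from -1 to 1, a list of three; "rotation": the turn, a rotation vector about the tool's x, y, z each as a share of pi rad, from -1 to 1, a list of three; "jaw": the closure in counts, from 0 (fully open) to 255 (shut). In form: [{"delta_pos": [tx, ty, tz], "rotation": [wx, wy, wz], "jaw": jaw}, ...]. A call has 1 to 10 rows; each row is the pose to reach, as a shift and turn from the pose measured when the call began, along the tool's axes at that moment, turning the shorter way round; what a row does not reach only later rows make up. A row lasts 1/12 s, in which the tool goes at most 41.7 mm and 7.16 degrees, less where a joint would pass 70% of its speed; a pose out of reach is approached as far as the arm can. A call with a number of a shift or a turn outside -1 to 1 is refused whole. A call with a gripper value outside its range is refused whole. The fingers move at their own pace and stop on an object; the grip force is fixed at half the most. Time passes only in rows, so rows that repeat a pose let the fingers close. It gives the time, the measured TCP pose, the force and the opening at its end, in the units of the state.
- manip.read_state(): the state, without advancing time (a new reading comes with each control period).
- manip.read_camera(name): name is "scene" or "side" or "wrist"; returns the picture (480x640x3 uint8, red, green, blue); there is no depth.
- manip.camera_model(name): a dict with "fovy" (degrees; the focal length in pixels is half the picture's height over the tangent of half this angle, whatever the lens; pixels are square), "cx", "cy" (the principal point, pixels), "R" (3x3) and "t" (3): a world point X has camera coordinates R X + t; the wrist camera has in their place "T_tool_cam" (4x4, takes a point from camera to tool coordinates, whose origin is the TCP and whose axes are the flange's). Camera axes: x right, y down, z forward; pixel columns grow to the right and rows downward; lengths in m; the calibration is good to about 2 mm. A picture is of the moment at which its call begins: read the wrist's pose just before it. camera_model takes no time and is no camera call.
- manip.sign_off(): hands the job in, once; it reports no verdict.
Trained networks look in the newest picture that a camera, given by its name, has taken for a name from the list of things; names that differ only in an ending like _2 or _b are one class to them, and where a whole thing is asked for, a point or a joint stands for the part that bears it (a point fixed in the world has none). Each returns a list of dicts, best first, with "p" (0 to 1); they miss things now and then, are a little off and sometimes report something else, mostly with a low value. They report only what shows in the picture. A call takes as long as a camera call. They do not tell look-alikes from the thing itself.
- manip.look_for(camera, target): "centre" ([x, y, z] in m, in world coordinates, good to about 4 mm: the middle of the surface that is visible of it).
- manip.tip_of(camera, target): "centre" ([x, y, z] in m, in world coordinates, good to about 4 mm: a listed point, or the origin of a listed thing).
The state is a dict: "clock": time; "joint_pos": joint angles; "joint_velocities": joint speeds; "joint_torque": joint torques, N m; "tcp_pos": TCP position; "tcp_rot": TCP orientation; "force": force on the tool from outside, world axes, zero at the start; "wrist_torque": the same for the moment, N m; "grip_width": finger opening in m.
Only numpy, scipy, OpenCV 4.12 (cv2) and the standard library are available. Lean on these libraries where they do the work, as an engineer would, in place of code of your own. Each camera call takes 0.05 s, during which the arm holds its last target. There are 200 camera calls.

## Task

First stand the steel index pin in the guide hole above the edge of the decorating wheel, so that its foot rests on the wheel. Then turn the wheel by its raised rim, counterclockwise seen from above, until the engraved mark faces the fixed pointer and the pin drops fully home into the notch; go on turning gently until you feel the wheel bear firmly against the pin, keep it so for about half a second without forcing it, and let go. Leave the jar, the brush can and the loose clay disc alone.

Things in the scene. Friction and masses are not known exactly. Their poses are not given: they have to be found in the camera images.
- stand: Fixed dark steel stand of the wheel. Origin on the table under the wheel's axis, z up. In its frame the guide stands at +x, the pointer at +y. The rim is free to grip from above along the -x side (up to 60 degrees either side of -x). The guide post with its block (32 mm wide, 108 mm high, 86 to 140 mm from the axis) is in the way only round +x.
- wheel: Aluminium wheel, 230 mm across, a flat plate 12 mm thick, turning about the stand's axis. Origin on the axis at its underside, 63 mm above the table; its axes match the stand's when the mark faces the pointer. It starts 0.6 to 1.4 rad clockwise of that and can go 0.5 rad past it. The bearing is stiff: 0.25 N m to turn (about 3 N at the rim); it stays where it is left.
- rim (a point): Centre of the circle of the wheel's raised rim, on the axis at the height of the rim's top, 105 mm above the table. The rim's inner radius is 72 mm, outer radius 82 mm (10 mm thick); it rises 30 mm above the plate, both inside and outside. Inside, a clay disc of radius 34 mm, 8 mm high, is stuck on the middle.
- notch (a point): The one notch in the plate's outer edge, in the wheel's +x direction; this point is 103 mm from the axis, 75 mm above the table. Open outward and through the plate; its wall is at y = +11 mm. Opposite, a dark steel jaw bears on the pin; it is set anew each time, its face unmeasured between y = -2 and -9 mm, so the wheel bears 0.03 rad before to 0.05 rad past exact facing: feel for it.
- mark (a point): Outer part of the mark, a dark radial engraved line 29 mm long and 3.5 mm wide on the plate outside the rim, in the wheel's +y direction; this point is 112 mm from the axis, 75 mm above the table.
- pointer (a point): Tip of the fixed steel pointer on the stand, 118 mm from the axis in the stand's +y direction, 79 mm above the table.
- guide (a point): Mouth of the vertical guide hole: its centre at the top face of the guide block, 103 mm from the axis in the stand's +x direction, 108 mm above the table. The hole is 14 mm wide with a 3 mm chamfer, 30 mm deep, open below; the wheel's plate passes 3 mm under it. With the pin's foot on the plate the pin's origin is 33 mm below this point, fully home 43 mm. Axes as the stand's.
- pin: Loose steel index pin, about 90 g: shaft 12 mm thick, 43 mm long, foot chamfered; round head 26 mm across, 30 mm high. Origin at the foot, z to the head. Starts upright in the block, foot 10 mm above the table. Home, its head rests on the guide block; it drops by its own weight when the notch comes under it. Over 15 N between pin and wheel bends it; 8 to 12 N is a firm bearing.
- block: Fixed wooden block 70 x 70 x 40 mm with a 15 mm hole in its middle, 30 mm deep, holding the pin. Origin under its centre.
- glaze_jar: Bystander: loose lidded jar, 64 mm across, about 85 mm high. Origin at its underside. Block and jar may stand on either side of the wheel.
- brush_can: Bystander: loose metal can, 72 mm across, with brushes up to 190 mm high. Origin at its underside.
- clay_disc: Bystander: loose flat clay disc, 90 mm across, 10 mm thick, lying on the table. Origin at its underside.
Not all that is in view belongs to the job. Of the things that look like the pin, the largest one is meant.

How it is judged:
On the way, in this order (a step that is already met when the one before it is completed fails the run):
1. the pin stands in the guide hole, let go, its foot on the wheel's plate (horizontal distance between pin and guide below 0.004 m and angle between pin's own z axis and vertical below 0.12 rad and z of pin in the frame of guide between -0.036 and -0.029 m and contact force between the fingers and pin below 0.1 N), for 0.2 s.
2. the mark faces the pointer, the pin has dropped home, and the wheel, held by the robot, bears against it with at least 6 N (x of mark in the frame of stand between -0.008 and 0.008 m and horizontal distance between pin and guide below 0.004 m and angle between pin's own z axis and vertical below 0.12 rad and z of pin in the frame of guide below -0.0405 m and contact force between pin and wheel above 6 N and contact force between the fingers and wheel above 1 N and contact force between the fingers and pin below 0.1 N), for 0.2 s.
At the end, for the whole second after the job is handed in: The mark faces the pointer (within 8 mm sideways), the pin is upright in the guide within 4 mm of its centre and fully home (within 2.5 mm), and wheel and pin are at rest (x of mark in the frame of stand between -0.008 and 0.008 m and horizontal distance between pin and guide below 0.004 m and angle between pin's own z axis and vertical below 0.12 rad and z of pin in the frame of guide below -0.0405 m and angular speed of wheel below 0.03 rad/s and linear speed of pin below 0.02 m/s); the robot touches nothing.
It fails at once if the pin and the wheel press on each other with more than 15 N (contact force between pin and wheel above 15 N).
It fails at once if the jar is moved more than 15 mm (distance of glaze_jar from where it was at the start of the episode above 0.015 m).
It fails at once if the brush can is moved more than 15 mm (distance of brush_can from where it was at the start of the episode above 0.015 m).
It fails at once if the loose clay disc is moved more than 15 mm (distance of clay_disc from where it was at the start of the episode above 0.015 m).
It also fails if it takes over 67 s, if anything falls off the work surface, if the arm or the gripper's body presses on something with over 40 N, if the wrist force passes 120 N, or if a joint passes its speed limit or range.

## Working session

There is one attempt and no reset: what is moved stays moved. The work goes in short steps, Python scripts to look and compute and a tool call to move; the robot and the scene stay as the last step left them, time stands still between calls to the robot, and variables do not carry over. Pictures are saved under pics/ and viewed, about 8 in all and at most 12, crops included, and the job is handed in when it is done.

Besides the shell and the picture viewer there is one more tool, called by a JSON object that holds its "name" and its "arguments". arm_command: Moves the arm, as the interface text tells. Shift numbers are shares of 120 mm and turn numbers shares of pi rad, none past 1 either way. Its arguments: {"type":"object","properties":{"deltas":{"type":"array","items":{"type":"object","properties":{"delta_pos":{"type":"array","items":{"type":"number"}},"rotation":{"type":"array","items":{"type":"number"}},"jaw":{"type":"number"}}}}},"required":["deltas"]}

```bash
mkdir -p pics; cat > h.py <<'E'
import numpy as np, cv2
from scipy.spatial.transform import Rotation as Ro
from bench import manip
def st():
    s=manip.read_state(); return s
def P(*a): print(*[np.round(x,4).tolist() if not isinstance(x,str) else x for x in a])
def to_tool(target,yaw_delta=0.0):
    """shares of the shift to reach a world target from present pose"""
    s=st(); R=Ro.from_rotvec(s['tcp_rot']).as_matrix()
    return R.T@(np.array(target)-s['tcp_pos'])/0.12
def proj(name,X):
    m=manip.camera_model(name); f=240/np.tan(np.radians(m['fovy'])/2)
    if 'R' in m: c=np.array(m['R'])@X+np.array(m['t'])
    else:
        s=st(); R=Ro.from_rotvec(s['tcp_rot']).as_matrix(); T=np.array(m['T_tool_cam'])
        c=T[:3,:3].T@(R.T@(np.array(X)-s['tcp_pos'])-T[:3,3])
    return np.array([f*c[0]/c[2]+m['cx'],f*c[1]/c[2]+m['cy']])
def ray_z(name,uv,z):
    m=manip.camera_model(name); f=240/np.tan(np.radians(m['fovy'])/2)
    d=np.array([(uv[0]-m['cx'])/f,(uv[1]-m['cy'])/f,1.])
    if 'R' in m:
        R=np.array(m['R']); o=-R.T@np.array(m['t']); d=R.T@d
    else:
        s=st(); R=Ro.from_rotvec(s['tcp_rot']).as_matrix(); T=np.array(m['T_tool_cam'])
        o=R@T[:3,3]+s['tcp_pos']; d=R@T[:3,:3]@d
    return o+d*(z-o[2])/d[2]
def shot(name,fn,crop=None,k=1):
    im=manip.read_camera(name)[:,:,::-1]
    if crop: im=im[crop[1]:crop[3],crop[0]:crop[2]]
    if k!=1: im=cv2.resize(im,None,fx=k,fy=k,interpolation=cv2.INTER_CUBIC)
    cv2.imwrite('pics/'+fn,im)
E
python3 - <<'E'
from h import *
s=st(); P(s['clock'],s['tcp_pos'],s['tcp_rot'],s['force'],s['grip_width'])
for c in ['scene','side']:
    shot(c,c+'1.png')
    for t in ['stand','wheel','rim','guide','pointer','mark','notch','pin','block','glaze_jar','brush_can','clay_disc']:
        r=manip.tip_of(c,t)
        print(c,t,[(np.round(x['centre'],3).tolist(),round(x['p'],2),proj(c,x['centre']).astype(int).tolist()) for x in r[:4]])
a=cv2.imread('pics/scene1.png');b=cv2.imread('pics/side1.png')
E
```

```text
0.0 [0.243, -0.493, 0.1941] [-3.0585, -0.7127, 0.0003] [0.1823, -0.0798, 0.1936] 0.0932
scene stand [([0.544, -0.006, 0.0], 0.66, [327, 270]), ([0.651, -0.262, -0.001], 0.25, [220, 257])]
scene wheel [([0.486, -0.302, -0.004], 0.66, [249, 223]), ([0.545, -0.011, 0.064], 0.59, [325, 249]), ([0.674, 0.32, 0.001], 0.2, [433, 366]), ([0.464, 0.26, 0.001], 0.16, [441, 292])]
scene rim [([0.548, -0.011, 0.101], 0.83, [325, 237])]
scene guide [([0.644, -0.022, 0.106], 0.94, [297, 255])]
scene pointer [([0.562, 0.112, 0.078], 0.87, [368, 267])]
scene mark [([0.652, 0.022, 0.077], 0.82, [312, 275])]
scene notch [([0.57, -0.106, 0.074], 0.55, [286, 238])]
scene pin [([0.462, 0.262, 0.009], 0.74, [443, 289]), ([0.49, 0.184, 0.004], 0.45, [407, 285]), ([0.548, 0.275, 0.004], 0.42, [435, 316])]
scene block [([0.467, 0.257, 0.001], 0.67, [439, 292])]
scene glaze_jar [([0.482, -0.298, -0.001], 0.92, [251, 222])]
scene brush_can [([0.678, 0.318, -0.001], 0.65, [431, 367])]
scene clay_disc [([0.652, -0.262, -0.001], 0.76, [219, 258])]
side stand [([0.545, -0.003, -0.0], 0.73, [337, 281])]
side wheel [([0.542, -0.01, 0.066], 0.66, [341, 257])]
side rim [([0.546, -0.004, 0.105], 0.97, [338, 244])]
side guide [([0.645, -0.025, 0.105], 0.74, [295, 226])]
side pointer [([0.562, 0.109, 0.076], 0.9, [310, 291])]
side mark [([0.648, 0.025, 0.077], 0.81, [285, 251])]
side notch [([0.571, -0.105, 0.075], 0.69, [342, 221])]
side pin [([0.465, 0.267, 0.009], 0.82, [331, 395]), ([0.492, 0.181, 0.001], 0.52, [332, 356]), ([0.548, 0.277, 0.001], 0.5, [285, 388])]
side block [([0.462, 0.262, 0.001], 0.79, [333, 396])]
side glaze_jar []
side brush_can [([0.681, 0.315, 0.001], 0.86, [207, 383])]
side clay_disc [([0.655, -0.264, -0.002], 0.88, [329, 197])]
```

```bash
python3 - <<'E'
import cv2,numpy as np
a=cv2.imread('pics/scene1.png');b=cv2.imread('pics/side1.png')
c=cv2.resize(a[180:400,180:480],None,fx=2,fy=2,interpolation=cv2.INTER_CUBIC)
cv2.imwrite('pics/c1.png',c)
e=cv2.resize(b[300:430,200:400],None,fx=4,fy=4,interpolation=cv2.INTER_CUBIC)
cv2.imwrite('pics/c2.png',e)
E
```

```text
(no output)
```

View pics/c1.png

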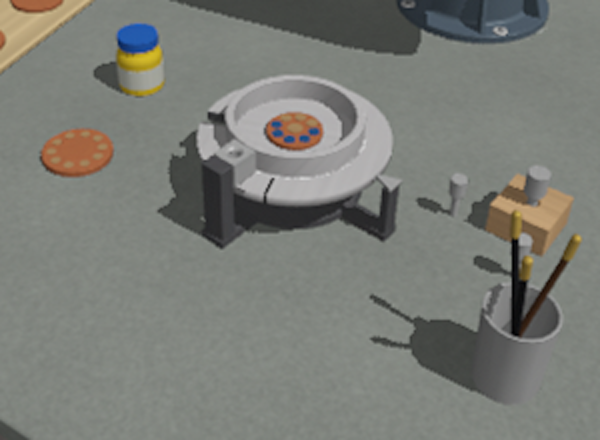

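View pics/c2.png

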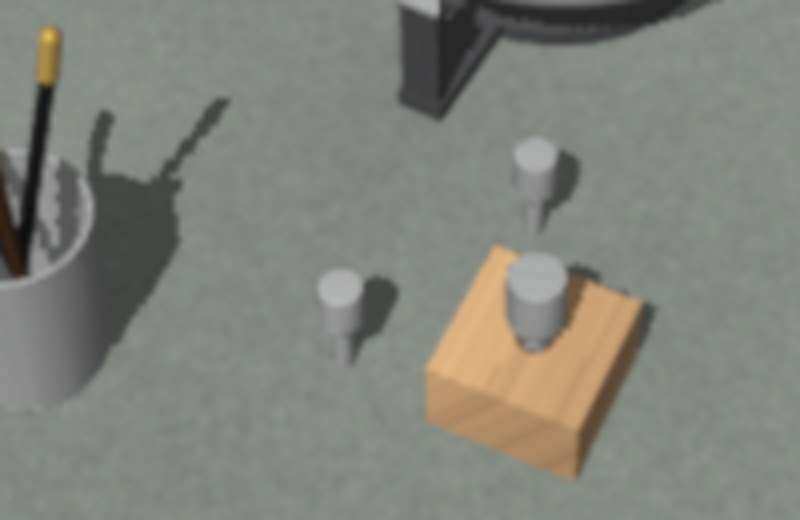

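Three candidates for the pin (scene pixels): the one in the wooden block (443,289), a small one at (407,285) and another small one at (435,316). The one in the block is clearly the largest in the close crop, so I choose that one. The notch is clockwise of the guide and the mark is at (312,275). I am moving to the pin now.

{"name": "arm_command", "arguments": {"deltas": [{"delta_pos": [1, -1, -0.3], "rotation": [0, 0, -0.303], "jaw": 0}, {"delta_pos": [1, -1, -0.3], "rotation": [0, 0, -0.303], "jaw": 0}, {"delta_pos": [1, -1, -0.3], "rotation": [0, 0, -0.303], "jaw": 0}, {"delta_pos": [1, -1, -0.3], "rotation": [0, 0, -0.303], "jaw": 0}, {"delta_pos": [1, -1, -0.3], "rotation": [0, 0, -0.303], "jaw": 0}, {"delta_pos": [1, -1, -0.3], "rotation": [0, 0, -0.303], "jaw": 0}, {"delta_pos": [1, -1, -0.3], "rotation": [0, 0, -0.303], "jaw": 0}, {"delta_pos": [1, -1, -0.3], "rotation": [0, 0, -0.303], "jaw": 0}, {"delta_pos": [1, -1, -0.3], "rotation": [0, 0, -0.303], "jaw": 0}]}}

```text
clock: 2.05
tcp_pos: [0.2978, -0.3326, 0.2308]
tcp_rot: [2.389, 2.04, -0.0]
force: [0.4, -0.7, -0.9]
grip_width: 0.0927
```

{"name": "arm_command", "arguments": {"deltas": [{"delta_pos": [1, 0.1, 0], "rotation": [0, 0, 0], "jaw": 0}, {"delta_pos": [1, 0.1, 0], "rotation": [0, 0, 0], "jaw": 0}, {"delta_pos": [1, 0.1, 0], "rotation": [0, 0, 0], "jaw": 0}, {"delta_pos": [1, 0.1, 0], "rotation": [0, 0, 0], "jaw": 0}]}}

```text
clock: 2.38
tcp_pos: [0.329, -0.2115, 0.2308]
tcp_rot: [-2.389, -2.039, -0.002]
force: [0.4, -1.3, -0.6]
grip_width: 0.0928
```

{"name": "arm_command", "arguments": {"deltas": [{"delta_pos": [1, 0.1, 0], "rotation": [0, 0, 0], "jaw": 0}, {"delta_pos": [1, 0.1, 0], "rotation": [0, 0, 0], "jaw": 0}, {"delta_pos": [1, 0.1, 0], "rotation": [0, 0, 0], "jaw": 0}, {"delta_pos": [1, 0.1, 0], "rotation": [0, 0, 0], "jaw": 0}]}}

```text
clock: 2.72
tcp_pos: [0.3605, -0.0897, 0.231]
tcp_rot: [-2.386, -2.042, -0.004]
force: [0.1, -0.4, -0.2]
grip_width: 0.0932
```

{"name": "arm_command", "arguments": {"deltas": [{"delta_pos": [1, 0.1, 0], "rotation": [0, 0, 0], "jaw": 0}, {"delta_pos": [1, 0.1, 0], "rotation": [0, 0, 0], "jaw": 0}, {"delta_pos": [1, 0.1, 0], "rotation": [0, 0, 0], "jaw": 0}, {"delta_pos": [1, 0.1, 0], "rotation": [0, 0, 0], "jaw": 0}]}}

```text
clock: 3.05
tcp_pos: [0.3918, 0.0319, 0.2315]
tcp_rot: [-2.383, -2.045, -0.006]
force: [0.5, -1.0, -0.2]
grip_width: 0.0925
```

{"name": "arm_command", "arguments": {"deltas": [{"delta_pos": [1, 0.1, 0], "rotation": [0, 0, 0], "jaw": 0}, {"delta_pos": [1, 0.1, 0], "rotation": [0, 0, 0], "jaw": 0}, {"delta_pos": [1, 0.1, 0], "rotation": [0, 0, 0], "jaw": 0}, {"delta_pos": [1, 0.1, 0], "rotation": [0, 0, 0], "jaw": 0}]}}

```text
clock: 3.38
tcp_pos: [0.4231, 0.1532, 0.232]
tcp_rot: [-2.382, -2.046, -0.008]
force: [-0.4, 1.3, 0.1]
grip_width: 0.0932
```

{"name": "arm_command", "arguments": {"deltas": [{"delta_pos": [0.95, 0.18, 0], "rotation": [0, 0, 0], "jaw": 0}, {"delta_pos": [0.95, 0.18, 0], "rotation": [0, 0, 0], "jaw": 0}, {"delta_pos": [0.95, 0.18, 0], "rotation": [0, 0, 0], "jaw": 0}, {"delta_pos": [0.95, 0.18, 0], "rotation": [0, 0, 0], "jaw": 0}, {"delta_pos": [0.95, 0.18, 0], "rotation": [0, 0, 0], "jaw": 0}]}}

```text
clock: 3.8
tcp_pos: [0.462, 0.2629, 0.2319]
tcp_rot: [-2.382, -2.045, -0.006]
force: [0.5, -0.4, -0.5]
grip_width: 0.093
```

```bash
python3 - <<'E'
from h import *
s=st(); P(s['clock'],s['tcp_pos'],s['tcp_rot'])
shot('wrist','w1.png')
for t in ['pin','block']:
    for f in (manip.tip_of,manip.look_for):
        r=f('wrist',t)
        print(t,[(np.round(x['centre'],4).tolist(),round(x['p'],2),proj('wrist',x['centre']).astype(int).tolist()) for x in r[:4]])
E
```

```text
3.8 [0.462, 0.2629, 0.2319] [-2.3818, -2.0453, -0.0065]
pin [([0.4917, 0.1827, -0.0001], 0.93, [365, 259]), ([0.5486, 0.2765, 0.0028], 0.78, [411, 162]), ([0.4661, 0.2618, 0.0105], 0.75, [330, 191])]
pin [([0.492, 0.1886, 0.055], 0.85, [370, 273]), ([0.4646, 0.2648, 0.0839], 0.71, [328, 204]), ([0.5468, 0.2824, 0.0581], 0.56, [420, 163])]
block [([0.4646, 0.2646, 0.0009], 0.88, [327, 187])]
block [([0.4673, 0.2719, 0.0407], 0.74, [329, 186]), ([0.521, 0.0247, 0.0747], 0.21, [422, 430])]
```

View pics/w1.png

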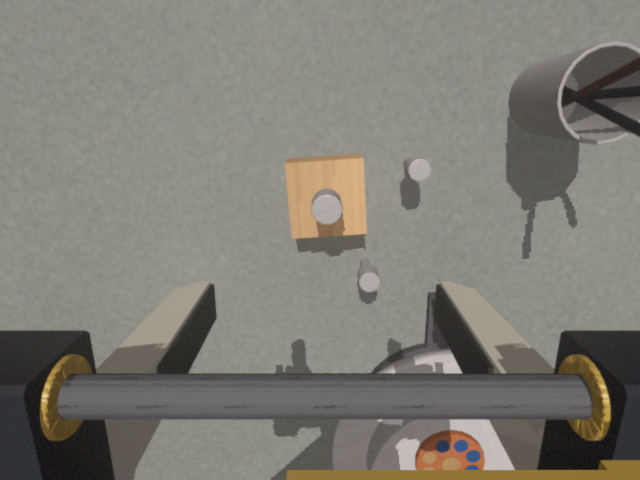

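```bash
python3 - <<'E'
from h import *
im=cv2.imread('pics/w1.png'); p=ray_z('wrist',(327,208),0.083); P(p)
for c in ['scene','side']:
    r=manip.look_for(c,'pin'); print([(np.round(x['centre'],4).tolist(),round(x['p'],2)) for x in r[:3]])
P(to_tool([p[0],p[1],0.066]))
E
```

```text
[0.4629, 0.2622, 0.083]
[([0.4981, 0.1843, 0.047], 0.64), ([0.4714, 0.2658, 0.0739], 0.56)]
[([0.4884, 0.1808, 0.0512], 0.63), ([0.4656, 0.2717, 0.0852], 0.52)]
[-0.0025, 0.0067, 1.3907]
```

{"name": "arm_command", "arguments": {"deltas": [{"delta_pos": [0.003, 0.01, 0.95], "rotation": [0, 0, 0], "jaw": 90}, {"delta_pos": [0.003, 0.01, 0.95], "rotation": [0, 0, 0], "jaw": 90}, {"delta_pos": [0.003, 0.01, 0.95], "rotation": [0, 0, 0], "jaw": 90}, {"delta_pos": [0.003, 0.01, 0.95], "rotation": [0, 0, 0], "jaw": 90}, {"delta_pos": [0.003, 0.01, 0.95], "rotation": [0, 0, 0], "jaw": 90}]}}

```text
clock: 4.57
tcp_pos: [0.463, 0.2621, 0.1189]
tcp_rot: [-2.383, -2.043, -0.006]
force: [0.6, 0.4, 0.1]
grip_width: 0.0637
```

```bash
python3 - <<'E'
from h import *
s=st();P(s['tcp_pos'],s['grip_width'])
P(to_tool([.4633,.2628,.066]))
shot('wrist','w2.png')
r=manip.look_for('wrist','pin'); print([(np.round(x['centre'],4).tolist(),round(x['p'],2)) for x in r[:3]])
E
```

```text
[0.463, 0.2621, 0.1189] 0.0637
[0.0044, 0.0018, 0.4407]
[([0.4647, 0.2686, 0.0816], 0.98), ([0.493, 0.189, 0.0567], 0.79), ([0.5477, 0.279, 0.0616], 0.66)]
```

View pics/w2.png

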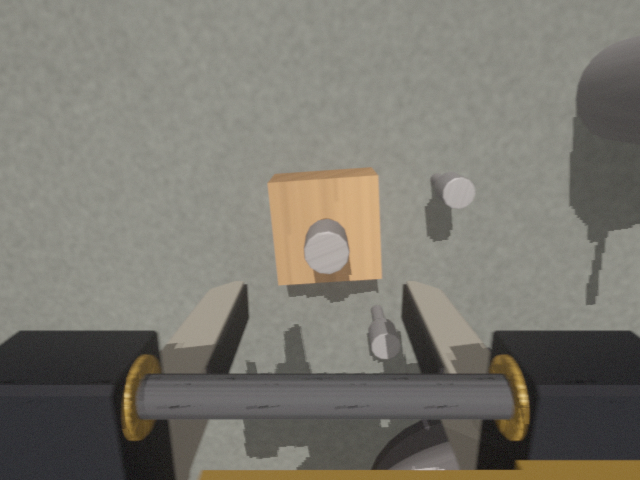

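The close view shows the pin head at (326,252), centred between the jaws, and both small pins clear of the fingers.

```bash
python3 - <<'E'
from h import *
p=ray_z('wrist',(326,252),0.083);P(p,to_tool([p[0],p[1],.066]))
E
```

```text
[0.4644, 0.2637, 0.083] [0.0028, -0.0037, 0.4594]
```

{"name": "arm_command", "arguments": {"deltas": [{"delta_pos": [0.003, -0.002, 0.25], "rotation": [0, 0, 0], "jaw": 90}, {"delta_pos": [0.003, -0.002, 0.45], "rotation": [0, 0, 0], "jaw": 90}, {"delta_pos": [0.003, -0.002, 0.45], "rotation": [0, 0, 0], "jaw": 90}, {"delta_pos": [0.003, -0.002, 0.45], "rotation": [0, 0, 0], "jaw": 255}, {"delta_pos": [0.003, -0.002, 0.45], "rotation": [0, 0, 0], "jaw": 255}, {"delta_pos": [0.003, -0.002, 0.45], "rotation": [0, 0, 0], "jaw": 255}, {"delta_pos": [0.003, -0.002, 0.45], "rotation": [0, 0, 0], "jaw": 255}, {"delta_pos": [0.003, -0.002, 0.45], "rotation": [0, 0, 0], "jaw": 255}, {"delta_pos": [0.003, -0.002, 0.45], "rotation": [0, 0, 0], "jaw": 255}]}}

```text
clock: 5.42
tcp_pos: [0.4648, 0.2638, 0.0677]
tcp_rot: [-2.384, -2.045, -0.015]
force: [0.0, -0.1, -0.3]
grip_width: 0.0245
```

```bash
python3 - <<'E'
from h import *
s=st();P(s['tcp_pos'],s['tcp_rot'],s['grip_width'],s['force'],s['joint_velocities'])
E
```

```text
[0.4648, 0.2638, 0.0677] [-2.3841, -2.0446, -0.0146] 0.0245 [0.0346, -0.1223, -0.3479] [-0.0009, 0.0054, 0.0023, -0.0012, -0.0017, -0.0002]
```

{"name": "arm_command", "arguments": {"deltas": [{"delta_pos": [0, 0, -0.3], "rotation": [0, 0, 0], "jaw": 255}, {"delta_pos": [0, 0, -0.6], "rotation": [0, 0, 0], "jaw": 255}, {"delta_pos": [0, 0, -0.9], "rotation": [0, 0, 0], "jaw": 255}, {"delta_pos": [0, 0, -1], "rotation": [0, 0, 0], "jaw": 255}, {"delta_pos": [0, 0, -1], "rotation": [0, 0, 0], "jaw": 255}]}}

```text
clock: 5.83
tcp_pos: [0.4655, 0.2637, 0.1914]
tcp_rot: [2.384, 2.044, 0.024]
force: [0.2, 0.9, 0.2]
grip_width: 0.0002
```

{"name": "arm_command", "arguments": {"deltas": [{"delta_pos": [-0.25, 0.2, 0], "rotation": [0, 0, 0], "jaw": 255}, {"delta_pos": [-0.5, 0.45, 0], "rotation": [0, 0, 0], "jaw": 255}, {"delta_pos": [-0.75, 0.7, 0], "rotation": [0, 0, 0], "jaw": 255}, {"delta_pos": [-0.9, 0.9, 0], "rotation": [0, 0, 0], "jaw": 255}, {"delta_pos": [-0.9, 0.9, 0], "rotation": [0, 0, 0], "jaw": 255}, {"delta_pos": [-0.9, 0.9, 0], "rotation": [0, 0, 0], "jaw": 255}]}}

```text
clock: 6.33
tcp_pos: [0.5559, 0.1393, 0.19]
tcp_rot: [-2.387, -2.042, -0.021]
force: [0.5, -0.3, 0.3]
grip_width: 0.0
```

{"name": "arm_command", "arguments": {"deltas": [{"delta_pos": [-0.2, 0.25, 0], "rotation": [0, 0, 0], "jaw": 255}, {"delta_pos": [-0.4, 0.5, 0], "rotation": [0, 0, 0], "jaw": 255}, {"delta_pos": [-0.6, 0.75, 0], "rotation": [0, 0, 0], "jaw": 255}, {"delta_pos": [-0.7, 0.95, 0], "rotation": [0, 0, 0], "jaw": 255}, {"delta_pos": [-0.7, 0.95, 0], "rotation": [0, 0, 0], "jaw": 255}, {"delta_pos": [-0.7, 0.95, 0], "rotation": [0, 0, 0], "jaw": 255}]}}

```text
clock: 6.83
tcp_pos: [0.6551, 0.039, 0.1887]
tcp_rot: [-2.386, -2.041, -0.019]
force: [-0.3, 0.5, -0.3]
grip_width: 0.0004
```

```bash
python3 - <<'E'
from h import *
s=st();P(s['tcp_pos'],s['tcp_rot'],s['grip_width'],s['force'])
shot('wrist','w3.png')
for c in ['wrist','scene','side']:
  if c!='wrist': shot(c,c+'3.png')
  for t in ['guide','pointer','mark','notch','rim','pin']:
    r=manip.tip_of(c,t); print(c,t,[(np.round(x['centre'],4).tolist(),round(x['p'],2),proj(c,x['centre']).astype(int).tolist()) for x in r[:1]])
E
```

```text
[0.6551, 0.039, 0.1887] [-2.3863, -2.0408, -0.0191] 0.0004 [-0.3486, 0.4727, -0.304]
wrist guide [([0.6435, -0.0259, 0.1067], 0.95, [324, 323])]
wrist pointer [([0.5605, 0.1102, 0.0777], 0.62, [175, 145])]
wrist mark [([0.6519, 0.025, 0.077], 0.82, [324, 240])]
wrist notch []
wrist rim [([0.5643, 0.111, 0.0791], 0.73, [179, 142])]
wrist pin [([0.4927, 0.1832, 0.0001], 0.61, [103, 62])]
scene guide [([0.6481, -0.0196, 0.1078], 0.67, [297, 256])]
scene pointer [([0.5642, 0.1112, 0.079], 0.6, [367, 267])]
scene mark [([0.6497, 0.0221, 0.075], 0.96, [313, 275])]
scene notch [([0.5703, -0.1091, 0.0776], 0.73, [285, 236])]
scene rim [([0.5464, -0.0088, 0.1075], 0.77, [326, 235])]
scene pin [([0.463, 0.265, 0.0096], 0.78, [444, 290])]
side guide [([0.6414, -0.0237, 0.1069], 0.88, [297, 226])]
side pointer [([0.5606, 0.1089, 0.0761], 0.57, [311, 292])]
side mark [([0.6497, 0.0267, 0.0736], 0.81, [284, 253])]
side notch [([0.5699, -0.1033, 0.0735], 0.79, [342, 222])]
side rim [([0.5421, -0.0065, 0.1051], 0.83, [340, 244])]
side pin [([0.4679, 0.2653, 0.0103], 0.8, [330, 393])]
```

View pics/w3.png

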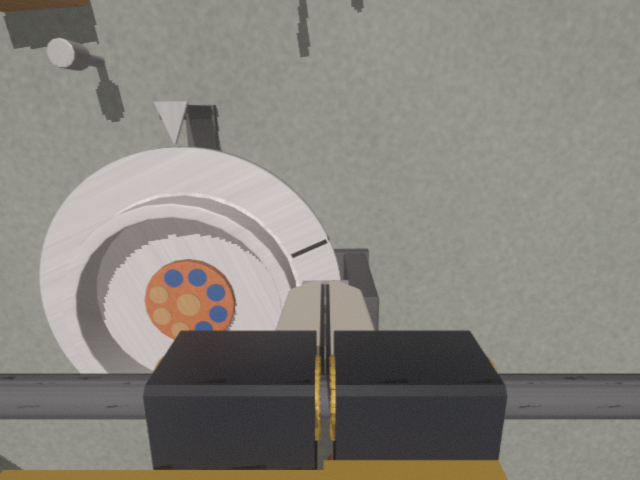

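The gripper is empty: width 0, and the pin is still seen in the block. I need to check how the pin now stands.

```bash
python3 - <<'E'
from h import *
a=cv2.imread('pics/scene3.png')[250:350,380:490]; b=cv2.imread('pics/side3.png')[340:430,270:370]
a=cv2.resize(a,(400,364),interpolation=cv2.INTER_CUBIC);b=cv2.resize(b,(400,360),interpolation=cv2.INTER_CUBIC)
cv2.imwrite('pics/c3.png',np.hstack([a[:360],b]))
E
```

```text
(no output)
```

View pics/c3.png

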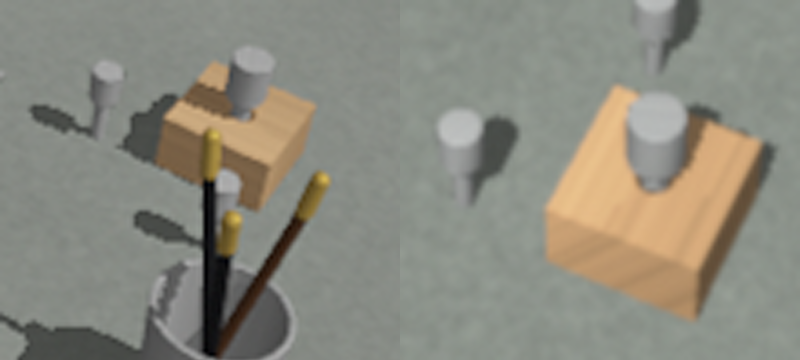

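{"name": "arm_command", "arguments": {"deltas": [{"delta_pos": [0.8, -0.93, 0], "rotation": [0, 0, 0], "jaw": 100}, {"delta_pos": [0.8, -0.93, 0], "rotation": [0, 0, 0], "jaw": 100}, {"delta_pos": [0.8, -0.93, 0], "rotation": [0, 0, 0], "jaw": 100}, {"delta_pos": [0.8, -0.93, 0], "rotation": [0, 0, 0], "jaw": 100}, {"delta_pos": [0.8, -0.93, 0], "rotation": [0, 0, 0], "jaw": 100}, {"delta_pos": [0.8, -0.93, 0], "rotation": [0, 0, 0], "jaw": 100}]}}

```text
clock: 8.38
tcp_pos: [0.5598, 0.1515, 0.1905]
tcp_rot: [2.385, 2.044, 0.022]
force: [0.7, -1.3, -0.3]
grip_width: 0.0357
```

{"name": "arm_command", "arguments": {"deltas": [{"delta_pos": [0.8, -0.93, 0], "rotation": [0, 0, 0], "jaw": 100}, {"delta_pos": [0.8, -0.93, 0], "rotation": [0, 0, 0], "jaw": 100}, {"delta_pos": [0.8, -0.93, 0], "rotation": [0, 0, 0], "jaw": 100}, {"delta_pos": [0.8, -0.93, 0], "rotation": [0, 0, 0], "jaw": 100}, {"delta_pos": [0.8, -0.93, 0], "rotation": [0, 0, 0], "jaw": 100}, {"delta_pos": [0.8, -0.93, 0], "rotation": [0, 0, 0], "jaw": 100}]}}

```text
clock: 8.88
tcp_pos: [0.4646, 0.2636, 0.1906]
tcp_rot: [2.384, 2.045, 0.023]
force: [0.4, -0.6, 0.4]
grip_width: 0.0564
```

```bash
python3 - <<'E'
from h import *
s=st();P(s['tcp_pos'],s['tcp_rot'],s['grip_width'])
im=manip.read_camera('wrist')[:,:,::-1]; cv2.imwrite('pics/w4.png',im)
r=manip.look_for('wrist','pin'); print([(np.round(x['centre'],4).tolist(),round(x['p'],2)) for x in r[:3]])
r=manip.tip_of('wrist','pin'); print([(np.round(x['centre'],4).tolist(),round(x['p'],2)) for x in r[:3]])
g=cv2.cvtColor(im,cv2.COLOR_BGR2GRAY)
u=proj('wrist',[.465,.264,.083]);P(u)
c=cv2.HoughCircles(cv2.medianBlur(g,3),cv2.HOUGH_GRADIENT,1,30,param1=80,param2=12,minRadius=11,maxRadius=24)
for q in c[0]:
    if np.hypot(*(q[:2]-u))<30: P(q,ray_z('wrist',q[:2],.083))
P(to_tool([.465,.264,.066]))
E
```

```text
[0.4646, 0.2636, 0.1906] [2.3838, 2.0453, 0.0225] 0.0564
[([0.462, 0.2652, 0.0858], 0.8), ([0.5484, 0.2819, 0.0592], 0.71)]
[([0.4633, 0.2639, 0.0101], 0.91), ([0.5468, 0.2803, 0.0038], 0.91), ([0.4914, 0.185, -0.0], 0.8)]
[324.0477, 221.0408]
[319.5, 220.5, 21.0] [0.4618, 0.2649, 0.083]
[0.0013, -0.0142, 1.0364]
```

{"name": "arm_command", "arguments": {"deltas": [{"delta_pos": [0.0, -0.007, 0.5], "rotation": [0.003, -0.0035, 0], "jaw": 100}, {"delta_pos": [0.0, -0.007, 0.8], "rotation": [0.003, -0.0035, 0], "jaw": 100}, {"delta_pos": [0.0, -0.007, 1], "rotation": [0.003, -0.0035, 0], "jaw": 100}, {"delta_pos": [0.0, -0.007, 1], "rotation": [0.003, -0.0035, 0], "jaw": 100}, {"delta_pos": [0.0, -0.007, 1], "rotation": [0.003, -0.0035, 0], "jaw": 100}, {"delta_pos": [0.0, -0.007, 1], "rotation": [0.003, -0.0035, 0], "jaw": 100}]}}

```text
clock: 9.53
tcp_pos: [0.4673, 0.2637, 0.0723]
tcp_rot: [2.387, 2.041, 0.003]
force: [-0.1, 0.2, 0.2]
grip_width: 0.0564
```

{"name": "arm_command", "arguments": {"deltas": [{"delta_pos": [0, 0, 0.06], "rotation": [0, 0, 0], "jaw": 100}, {"delta_pos": [0, 0, 0.06], "rotation": [0, 0, 0], "jaw": 255}, {"delta_pos": [0, 0, 0.06], "rotation": [0, 0, 0], "jaw": 255}, {"delta_pos": [0, 0, 0.06], "rotation": [0, 0, 0], "jaw": 255}, {"delta_pos": [0, 0, 0.06], "rotation": [0, 0, 0], "jaw": 255}, {"delta_pos": [0, 0, 0.06], "rotation": [0, 0, 0], "jaw": 255}, {"delta_pos": [0, 0, 0.06], "rotation": [0, 0, 0], "jaw": 255}]}}

```text
clock: 10.12
tcp_pos: [0.4674, 0.2638, 0.0653]
tcp_rot: [2.387, 2.041, 0.003]
force: [-0.5, -0.5, 0.7]
grip_width: 0.0211
```

{"name": "arm_command", "arguments": {"deltas": [{"delta_pos": [0, 0, 0], "rotation": [0, 0, 0], "jaw": 255}, {"delta_pos": [0, 0, 0], "rotation": [0, 0, 0], "jaw": 255}]}}

```text
clock: 10.28
tcp_pos: [0.4673, 0.2637, 0.0653]
tcp_rot: [2.387, 2.041, 0.003]
force: [0.1, -0.3, 0.2]
grip_width: 0.0079
```

{"name": "arm_command", "arguments": {"deltas": [{"delta_pos": [0, 0, 0], "rotation": [0, 0, 0], "jaw": 255}, {"delta_pos": [0, 0, 0], "rotation": [0, 0, 0], "jaw": 255}]}}

```text
clock: 10.45
tcp_pos: [0.4673, 0.2638, 0.0653]
tcp_rot: [2.387, 2.041, 0.003]
force: [1.0, -0.5, 0.2]
grip_width: 0.0005
```

```bash
python3 - <<'E'
from h import *
a=manip.read_camera('scene')[:,:,::-1][200:360,360:520]; b=manip.read_camera('side')[:,:,::-1][300:440,260:400]
cv2.imwrite('pics/c4.png',np.hstack([cv2.resize(a,(400,400),interpolation=2),cv2.resize(b,(400,400),interpolation=2)]))
P(st()['joint_pos'])
for c in ['scene','side']: P(proj(c,st()['tcp_pos']))
E
```

```text
[0.4274, 0.4975, 1.796, -0.0008, 0.846, 0.5838]
[447.801, 272.97]
[331.1365, 374.7378]
```

View pics/c4.png

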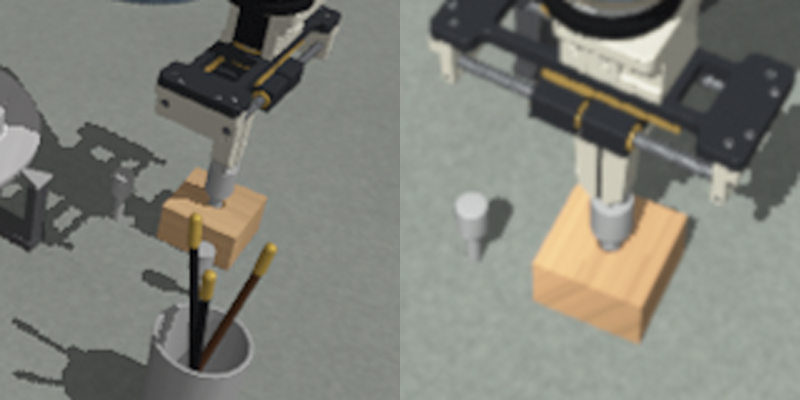

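```bash
python3 - <<'E'
from h import *
s=st();x,y,_=s['tcp_pos']
for z in [.04,.053,.07,.083,.1]: print(z,proj('scene',[x,y,z]).round(1),proj('side',[x,y,z]).round(1), 'pin',proj('scene',[.464,.264,z]).round(1),proj('side',[.464,.264,z]).round(1))
a=manip.read_camera('scene')[:,:,::-1][225:300,410:485]; b=manip.read_camera('side')[:,:,::-1][330:405,290:365]
cv2.imwrite('pics/c5.png',np.hstack([cv2.resize(a,(400,400),interpolation=0),cv2.resize(b,(400,400),interpolation=0)]))
E
```

```text
0.04 [445.8 281.4] [330.9 383.5] pin [446.4 280.6] [332.7 384.1]
0.053 [446.8 277.1] [331. 379.] pin [447.4 276.3] [332.8 379.7]
0.07 [448.2 271.4] [331.2 373.1] pin [448.8 270.6] [333.  373.8]
0.083 [449.3 266.9] [331.3 368.4] pin [449.9 266.1] [333.2 369.1]
0.1 [450.7 260.9] [331.5 362.3] pin [451.3 260.2] [333.3 363. ]
```

View pics/c5.png

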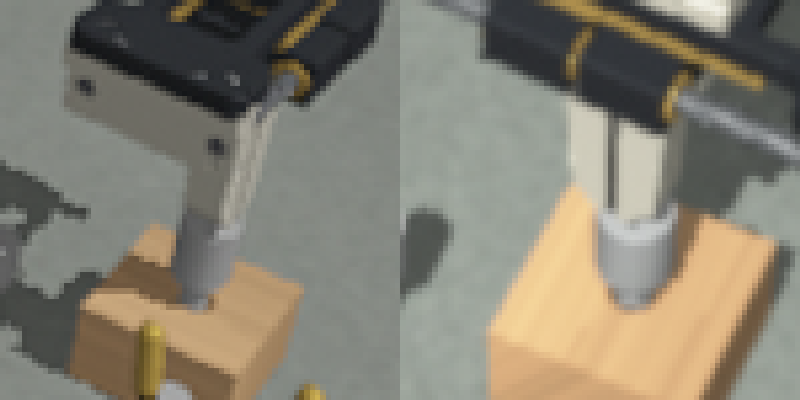

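```bash
python3 - <<'E'
from h import *
m=manip.camera_model('wrist');T=np.array(m['T_tool_cam']);f=240/np.tan(np.radians(m['fovy'])/2)
P(T,m['fovy'],m['cx'],m['cy'])
def pt(p):
    c=T[:3,:3].T@(np.array(p)-T[:3,3]); return (f*c[:2]/c[2]+[m['cx'],m['cy']]).round(0)
for w in [.093,.0637,0]:
  for z in [.014,0,-.018]:
    print(w,z,[pt([x,sy*w/2,z]).tolist() for sy in (-1,1) for x in (.0075,-.0075)])
E
```

```text
[[-0.0006, -0.9593, -0.2825, 0.0788], [1.0, -0.0007, 0.0001, -0.0011], [-0.0003, -0.2825, 0.9593, -0.191], [0.0, 0.0, 0.0, 1.0]] 58.5568 324.722 233.5383
0.093 0.014 [[235.0, 254.0], [237.0, 282.0], [419.0, 254.0], [417.0, 282.0]]
0.093 0 [[229.0, 264.0], [231.0, 293.0], [425.0, 264.0], [423.0, 293.0]]
0.093 -0.018 [[220.0, 279.0], [223.0, 310.0], [434.0, 278.0], [432.0, 310.0]]
0.0637 0.014 [[264.0, 254.0], [265.0, 282.0], [390.0, 254.0], [389.0, 282.0]]
0.0637 0 [[260.0, 264.0], [261.0, 293.0], [394.0, 264.0], [393.0, 293.0]]
0.0637 -0.018 [[254.0, 279.0], [256.0, 310.0], [401.0, 278.0], [399.0, 310.0]]
0 0.014 [[327.0, 254.0], [327.0, 282.0], [327.0, 254.0], [327.0, 282.0]]
0 0 [[327.0, 264.0], [327.0, 293.0], [327.0, 264.0], [327.0, 293.0]]
0 -0.018 [[327.0, 278.0], [327.0, 310.0], [327.0, 278.0], [327.0, 310.0]]
```

The reported TCP does not match the real fingers. In the wrist view, the fingertips appear at row ~283, where a point about 20 mm behind the TCP should project (279). A point 14 mm ahead would project to 254. In the side views, the closed tips end at the pin's head top. So the real tips are about 34 mm shorter than stated, and I'll treat tip z as TCP z + 0.020.

{"name": "arm_command", "arguments": {"deltas": [{"delta_pos": [0, -0.02, -0.17], "rotation": [0, 0, 0], "jaw": 100}, {"delta_pos": [0, -0.02, -0.17], "rotation": [0, 0, 0], "jaw": 100}, {"delta_pos": [0, -0.02, -0.17], "rotation": [0, 0, 0], "jaw": 100}, {"delta_pos": [0, -0.02, -0.17], "rotation": [0, 0, 0], "jaw": 100}, {"delta_pos": [0, -0.02, -0.17], "rotation": [0, 0, 0], "jaw": 100}, {"delta_pos": [0, -0.02, -0.17], "rotation": [0, 0, 0], "jaw": 100}, {"delta_pos": [0, -0.02, -0.17], "rotation": [0, 0, 0], "jaw": 100}, {"delta_pos": [0, -0.02, -0.17], "rotation": [0, 0, 0], "jaw": 100}, {"delta_pos": [0, -0.02, -0.17], "rotation": [0, 0, 0], "jaw": 100}]}}

```text
clock: 11.4
tcp_pos: [0.4649, 0.2641, 0.0855]
tcp_rot: [2.387, 2.041, 0.003]
force: [-0.5, 0.2, 0.4]
grip_width: 0.0548
```

{"name": "arm_command", "arguments": {"deltas": [{"delta_pos": [0, 0, 0.1], "rotation": [0, 0, 0], "jaw": 100}, {"delta_pos": [0, 0, 0.2], "rotation": [0, 0, 0], "jaw": 100}, {"delta_pos": [0, 0, 0.3], "rotation": [0, 0, 0], "jaw": 100}, {"delta_pos": [0, 0, 0.4], "rotation": [0, 0, 0], "jaw": 100}, {"delta_pos": [0, 0, 0.44], "rotation": [0, 0, 0], "jaw": 100}, {"delta_pos": [0, 0, 0.44], "rotation": [0, 0, 0], "jaw": 100}]}}

```text
clock: 11.9
tcp_pos: [0.4644, 0.2638, 0.0316]
tcp_rot: [2.387, 2.041, -0.0]
force: [1.4, -0.0, -0.6]
grip_width: 0.0565
```

{"name": "arm_command", "arguments": {"deltas": [{"delta_pos": [0, 0, 0], "rotation": [0, 0, 0], "jaw": 255}, {"delta_pos": [0, 0, 0], "rotation": [0, 0, 0], "jaw": 255}, {"delta_pos": [0, 0, 0], "rotation": [0, 0, 0], "jaw": 255}, {"delta_pos": [0, 0, 0], "rotation": [0, 0, 0], "jaw": 255}, {"delta_pos": [0, 0, 0], "rotation": [0, 0, 0], "jaw": 255}, {"delta_pos": [0, 0, 0], "rotation": [0, 0, 0], "jaw": 255}, {"delta_pos": [0, 0, 0], "rotation": [0, 0, 0], "jaw": 255}, {"delta_pos": [0, 0, 0], "rotation": [0, 0, 0], "jaw": 255}]}}

```text
clock: 12.57
tcp_pos: [0.4646, 0.2639, 0.0318]
tcp_rot: [2.387, 2.041, 0.0]
force: [0.3, 0.1, 3.7]
grip_width: 0.0256
```

{"name": "arm_command", "arguments": {"deltas": [{"delta_pos": [0, 0, -0.05], "rotation": [0, 0, 0], "jaw": 255}, {"delta_pos": [0, 0, -0.1], "rotation": [0, 0, 0], "jaw": 255}]}}

```text
clock: 12.73
tcp_pos: [0.4643, 0.2638, 0.044]
tcp_rot: [2.388, 2.041, -0.001]
force: [0.0, -0.9, -0.7]
grip_width: 0.0251
```

{"name": "arm_command", "arguments": {"deltas": [{"delta_pos": [0, 0, -0.2], "rotation": [0, 0, 0], "jaw": 255}, {"delta_pos": [0, 0, -0.4], "rotation": [0, 0, 0], "jaw": 255}, {"delta_pos": [0, 0, -0.6], "rotation": [0, 0, 0], "jaw": 255}, {"delta_pos": [0, 0, -0.8], "rotation": [0, 0, 0], "jaw": 255}, {"delta_pos": [0, 0, -0.95], "rotation": [0, 0, 0], "jaw": 255}, {"delta_pos": [0, 0, -0.95], "rotation": [0, 0, 0], "jaw": 255}]}}

```text
clock: 13.23
tcp_pos: [0.4659, 0.2646, 0.162]
tcp_rot: [2.386, 2.04, 0.008]
force: [1.1, 1.0, -0.8]
grip_width: 0.025
```

{"name": "arm_command", "arguments": {"deltas": [{"delta_pos": [-0.15, 0.15, 0], "rotation": [0, 0, 0], "jaw": 255}, {"delta_pos": [-0.35, 0.35, 0], "rotation": [0, 0, 0], "jaw": 255}, {"delta_pos": [-0.55, 0.55, 0], "rotation": [0, 0, 0], "jaw": 255}, {"delta_pos": [-0.75, 0.75, 0], "rotation": [0, 0, 0], "jaw": 255}, {"delta_pos": [-0.95, 0.92, 0], "rotation": [0, 0, 0], "jaw": 255}, {"delta_pos": [-1, 0.93, 0], "rotation": [0, 0, 0], "jaw": 255}, {"delta_pos": [-1, 0.93, 0], "rotation": [0, 0, 0], "jaw": 255}]}}

```text
clock: 13.82
tcp_pos: [0.5574, 0.1271, 0.1612]
tcp_rot: [2.389, 2.038, 0.006]
force: [-1.4, 0.4, -1.1]
grip_width: 0.0253
```

{"name": "arm_command", "arguments": {"deltas": [{"delta_pos": [-0.15, 0.15, 0], "rotation": [0, 0, 0], "jaw": 255}, {"delta_pos": [-0.35, 0.35, 0], "rotation": [0, 0, 0], "jaw": 255}, {"delta_pos": [-0.55, 0.55, 0], "rotation": [0, 0, 0], "jaw": 255}, {"delta_pos": [-0.75, 0.75, 0], "rotation": [0, 0, 0], "jaw": 255}, {"delta_pos": [-0.95, 0.92, 0], "rotation": [0, 0, 0], "jaw": 255}, {"delta_pos": [-1, 0.93, 0], "rotation": [0, 0, 0], "jaw": 255}, {"delta_pos": [-1, 0.93, 0], "rotation": [0, 0, 0], "jaw": 255}]}}

```text
clock: 14.4
tcp_pos: [0.6484, -0.0095, 0.1604]
tcp_rot: [2.392, 2.037, 0.005]
force: [-0.3, 0.2, -1.1]
grip_width: 0.0254
```

```bash
python3 - <<'E'
from h import *
s=st();P(s['tcp_pos'],s['tcp_rot'],s['grip_width'])
R=Ro.from_rotvec(s['tcp_rot']).as_matrix();P(R)
P(to_tool([.6457,-.0227,.1125+.0218+.007]))
E
```

```text
[0.6484, -0.0095, 0.1604] [2.3915, 2.0366, 0.0047] 0.0254
[[0.1593, 0.9872, 0.0025], [0.9872, -0.1593, 0.0017], [0.002, 0.0022, -1.0]]
[-0.1124, -0.005, 0.1587]
```

{"name": "arm_command", "arguments": {"deltas": [{"delta_pos": [-0.112, -0.005, 0.1], "rotation": [0, 0, 0], "jaw": 255}, {"delta_pos": [-0.112, -0.005, 0.16], "rotation": [0, 0, 0], "jaw": 255}, {"delta_pos": [-0.112, -0.005, 0.16], "rotation": [0, 0, 0], "jaw": 255}, {"delta_pos": [-0.112, -0.005, 0.16], "rotation": [0, 0, 0], "jaw": 255}]}}

```text
clock: 14.73
tcp_pos: [0.6451, -0.0211, 0.1409]
tcp_rot: [-2.39, -2.038, -0.004]
force: [-0.3, 0.0, -1.1]
grip_width: 0.0257
```

```bash
python3 - <<'E'
from h import *
s=st();P(s['tcp_pos'],s['force'])
t=s['tcp_pos'];ft=t-np.array([0,0,.0218])
o=[]
for c,n in(('scene','a'),('side','b')):
    im=manip.read_camera(c)[:,:,::-1].copy()
    g=proj(c,[.6457,-.0227,.108]); P(c,g,proj(c,ft))
    for q in ['guide','pin']:
        r=manip.tip_of(c,q);print(q,[(np.round(x['centre'],4).tolist(),round(x['p'],2)) for x in r[:2]])
    u,v=g.astype(int); cr=im[v-40:v+35,u-38:u+37]; cr=cv2.resize(cr,(400,400),interpolation=2)
    o.append(cr)
cv2.imwrite('pics/c6.png',np.hstack(o))
E
```

```text
[0.6451, -0.0211, 0.1409] [-0.2992, 0.0078, -1.0685]
scene [296.9576, 255.5225] [297.6165, 251.6576]
guide [([0.6462, -0.0218, 0.1071], 0.56)]
pin [([0.4919, 0.1812, 0.0002], 0.66), ([0.6439, -0.0217, 0.1205], 0.59)]
side [295.1359, 225.9562] [294.9665, 222.401]
guide []
pin [([0.547, 0.2775, 0.0001], 0.75), ([0.4908, 0.1817, -0.0006], 0.71)]
```

View pics/c6.png

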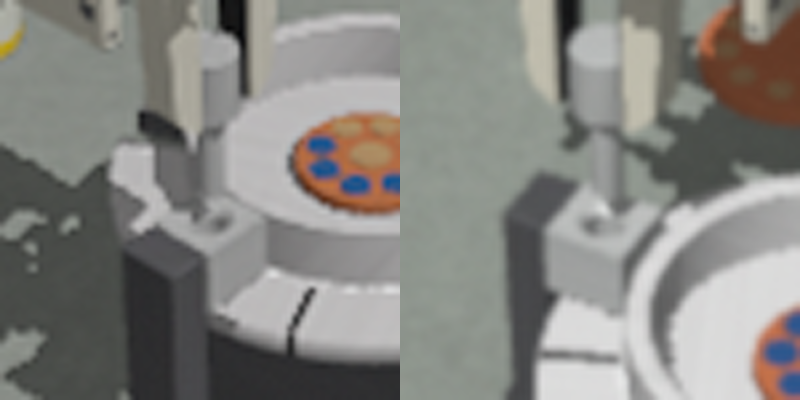

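In the scene crop, the hole is at (217,217) and the pin foot is directly above it at (213,198). In the side crop, they are at (605,220) and (607,205). The pin is aligned to about 1 mm, so I'm lowering it gently.

{"name": "arm_command", "arguments": {"deltas": [{"delta_pos": [0.003, 0, 0.05], "rotation": [0, 0, 0], "jaw": 255}, {"delta_pos": [0.003, 0, 0.09], "rotation": [0, 0, 0], "jaw": 255}, {"delta_pos": [0.003, 0, 0.13], "rotation": [0, 0, 0], "jaw": 255}, {"delta_pos": [0.003, 0, 0.16], "rotation": [0, 0, 0], "jaw": 255}, {"delta_pos": [0.003, 0, 0.17], "rotation": [0, 0, 0], "jaw": 255}]}}

```text
clock: 15.45
tcp_pos: [0.6464, -0.0217, 0.1207]
tcp_rot: [2.391, 2.037, 0.007]
force: [3.6, 0.8, 1.8]
grip_width: 0.0252
```

{"name": "arm_command", "arguments": {"deltas": [{"delta_pos": [0.002, 0.008, 0.04], "rotation": [0, 0, 0], "jaw": 255}, {"delta_pos": [0.002, 0.008, 0.08], "rotation": [0, 0, 0], "jaw": 255}, {"delta_pos": [0.002, 0.008, 0.11], "rotation": [0, 0, 0], "jaw": 255}, {"delta_pos": [0.002, 0.008, 0.11], "rotation": [0, 0, 0], "jaw": 255}]}}

```text
clock: 15.78
tcp_pos: [0.6468, -0.0215, 0.1062]
tcp_rot: [-2.391, -2.037, -0.005]
force: [-0.2, 1.3, -1.1]
grip_width: 0.0255
```

{"name": "arm_command", "arguments": {"deltas": [{"delta_pos": [0, 0, 0.03], "rotation": [0, 0, 0], "jaw": 255}, {"delta_pos": [0, 0, 0.06], "rotation": [0, 0, 0], "jaw": 255}, {"delta_pos": [0, 0, 0.065], "rotation": [0, 0, 0], "jaw": 255}, {"delta_pos": [0, 0, 0.065], "rotation": [0, 0, 0], "jaw": 255}]}}

```text
clock: 16.12
tcp_pos: [0.6467, -0.0215, 0.0981]
tcp_rot: [-2.391, -2.037, -0.004]
force: [1.0, 1.3, -1.8]
grip_width: 0.0252
```

{"name": "arm_command", "arguments": {"deltas": [{"delta_pos": [0, 0, 0], "rotation": [0, 0, 0], "jaw": 120}, {"delta_pos": [0, 0, 0], "rotation": [0, 0, 0], "jaw": 120}, {"delta_pos": [0, 0, 0], "rotation": [0, 0, 0], "jaw": 120}, {"delta_pos": [0, 0, 0], "rotation": [0, 0, 0], "jaw": 120}, {"delta_pos": [0, 0, 0], "rotation": [0, 0, 0], "jaw": 120}, {"delta_pos": [0, 0, 0], "rotation": [0, 0, 0], "jaw": 120}]}}

```text
clock: 16.62
tcp_pos: [0.6467, -0.0215, 0.0981]
tcp_rot: [-2.391, -2.037, -0.004]
force: [-0.1, 0.2, 0.1]
grip_width: 0.0493
```

```bash
python3 - <<'E'
from h import *
P(st()['tcp_pos'],st()['grip_width'])
for c in ['scene','side']:
    manip.read_camera(c)
    for q in ['pin','mark','guide','notch','rim']:
        r=manip.tip_of(c,q);print(c,q,[(np.round(x['centre'],4).tolist(),round(x['p'],2)) for x in r[:4]])
E
```

```text
[0.6467, -0.0215, 0.0981] 0.0493
scene pin [([0.6473, -0.0241, 0.0761], 0.69), ([0.6775, 0.3187, 0.0011], 0.69), ([0.49, 0.1839, 0.003], 0.61)]
scene mark [([0.6523, 0.024, 0.0777], 0.56), ([0.5655, 0.1139, 0.0781], 0.47)]
scene guide [([0.6474, -0.0224, 0.1079], 0.68), ([0.5445, -0.0094, 0.0635], 0.68)]
scene notch [([0.5687, -0.1077, 0.0742], 0.76)]
scene rim [([0.5474, -0.0103, 0.1058], 0.75)]
side pin [([0.4894, 0.1811, 0.0023], 0.74), ([0.5478, 0.2794, -0.0018], 0.6), ([0.6465, -0.0222, 0.0734], 0.5)]
side mark [([0.6497, 0.0245, 0.08], 0.67), ([0.6444, -0.023, 0.1044], 0.65), ([0.5461, -0.0058, -0.0005], 0.42)]
side guide [([0.6446, -0.0229, 0.1047], 0.63)]
side notch [([0.5692, -0.1036, 0.0777], 0.83)]
side rim [([0.5476, -0.0046, 0.1054], 0.95)]
```

{"name": "arm_command", "arguments": {"deltas": [{"delta_pos": [0, 0, -0.15], "rotation": [0, 0, 0], "jaw": 120}, {"delta_pos": [0, 0, -0.35], "rotation": [0, 0, 0], "jaw": 120}, {"delta_pos": [0, 0, -0.56], "rotation": [0, 0, 0], "jaw": 120}, {"delta_pos": [0, 0, -0.56], "rotation": [0, 0, 0], "jaw": 120}]}}

```text
clock: 17.55
tcp_pos: [0.6488, -0.0218, 0.1703]
tcp_rot: [2.388, 2.034, 0.012]
force: [-0.0, -0.8, 1.4]
grip_width: 0.0493
```

{"name": "arm_command", "arguments": {"deltas": [{"delta_pos": [0.327, -1, 0], "rotation": [0, 0, 0.177], "jaw": 120}, {"delta_pos": [0.327, -1, 0], "rotation": [0, 0, 0.177], "jaw": 120}, {"delta_pos": [0.327, -1, 0], "rotation": [0, 0, 0.177], "jaw": 120}, {"delta_pos": [0.327, -1, 0], "rotation": [0, 0, 0.177], "jaw": 120}, {"delta_pos": [0.327, -1, 0], "rotation": [0, 0, 0.177], "jaw": 120}, {"delta_pos": [0.327, -1, 0], "rotation": [0, 0, 0.177], "jaw": 120}, {"delta_pos": [0.327, -1, 0], "rotation": [0, 0, 0.177], "jaw": 120}]}}

```text
clock: 18.13
tcp_pos: [0.5366, 0.036, 0.1693]
tcp_rot: [2.855, 1.305, 0.014]
force: [0.3, 0.6, -0.3]
grip_width: 0.0492
```

```bash
cat >> h.py <<'E'
C=np.array([.5452,-.0066])
def arc(angs,z,rad=.077):
    """rows (shift shares, rotation shares) for radial angles (world, of the grip point)"""
    s=st();R=Ro.from_rotvec(s['tcp_rot']).as_matrix()
    for a in angs:
        b=a-np.pi; Y=np.array([np.cos(b),np.sin(b),0]);Z=np.array([0,0,-1.]);X=np.cross(Y,Z)
        Rt=np.stack([X,Y,Z],1); p=np.array([*(C+rad*np.array([np.cos(a),np.sin(a)])),z])
        print(round(a,3),(R.T@(p-s['tcp_pos'])/.12).round(3).tolist(),(Ro.from_matrix(R.T@Rt).as_rotvec()/np.pi).round(4).tolist())
E
python3 - <<'E'
from h import *
s=st();P(s['clock'],s['tcp_pos'],s['tcp_rot'],s['joint_pos'],s['grip_width'],s['force'])
arc([2.4236],.13); arc([2.4236],.063)
manip.read_camera('side')
for q in ['pin','mark','rim']: print(q,[(np.round(x['centre'],4).tolist(),round(x['p'],2)) for x in manip.tip_of('side',q)[:3]])
E
```

```text
18.1333 [0.5366, 0.036, 0.1693] [2.8553, 1.3049, 0.0138] [-0.0206, 0.3522, 1.7174, 0.002, 1.0631, 0.6919] 0.0492 [0.2771, 0.6277, -0.3056]
2.424 [-0.221, -0.357, 0.324] [0.0018, -0.0022, 0.0014]
2.424 [-0.225, -0.36, 0.883] [0.0018, -0.0022, 0.0014]
pin [([0.5471, 0.279, -0.0009], 0.65), ([0.6497, -0.021, 0.0765], 0.64), ([0.4928, 0.1797, 0.0001], 0.56)]
mark [([0.6531, 0.0257, 0.0781], 0.96)]
rim [([0.5449, -0.0073, 0.1055], 0.83)]
```

{"name": "arm_command", "arguments": {"deltas": [{"delta_pos": [-0.221, -0.357, 0.1], "rotation": [0.0018, -0.0022, 0.0014], "jaw": 120}, {"delta_pos": [-0.221, -0.357, 0.2], "rotation": [0.0018, -0.0022, 0.0014], "jaw": 120}, {"delta_pos": [-0.224, -0.36, 0.35], "rotation": [0.0018, -0.0022, 0.0014], "jaw": 120}, {"delta_pos": [-0.224, -0.36, 0.35], "rotation": [0.0018, -0.0022, 0.0014], "jaw": 120}]}}

```text
clock: 18.67
tcp_pos: [0.485, 0.0439, 0.1244]
tcp_rot: [-2.859, -1.298, 0.006]
force: [0.5, -0.4, -0.8]
grip_width: 0.0494
```

```bash
python3 - <<'E'
from h import *
s=st();P(s['tcp_pos']);arc([2.4236],.063)
shot('wrist','w5.png')
P(proj('wrist',[*(C+.077*np.array([np.cos(2.4236),np.sin(2.4236)])),.105]))
E
```

```text
[0.485, 0.0439, 0.1244]
2.424 [0.015, 0.015, 0.512] [-0.0011, 0.0009, -0.0001]
[328.0448, 260.7616]
```

View pics/w5.png

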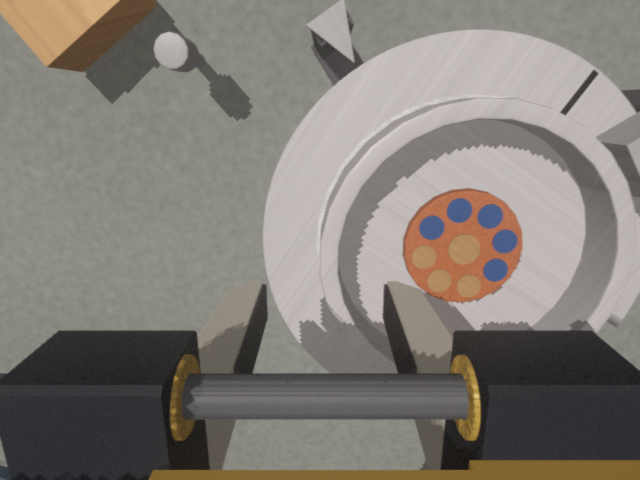

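The rim band (columns about 320–340) lies midway between the open fingers, the mark is at (578,92), and the small pin is far from the fingers. I'm lowering and gripping.

{"name": "arm_command", "arguments": {"deltas": [{"delta_pos": [0.015, 0.015, 0.15], "rotation": [-0.001, 0.001, 0], "jaw": 120}, {"delta_pos": [0.015, 0.015, 0.3], "rotation": [-0.001, 0.001, 0], "jaw": 120}, {"delta_pos": [0.015, 0.015, 0.42], "rotation": [-0.001, 0.001, 0], "jaw": 120}, {"delta_pos": [0.015, 0.015, 0.5], "rotation": [-0.001, 0.001, 0], "jaw": 120}, {"delta_pos": [0.015, 0.015, 0.5], "rotation": [-0.001, 0.001, 0], "jaw": 120}]}}

```text
clock: 19.13
tcp_pos: [0.4884, 0.0439, 0.065]
tcp_rot: [-2.86, -1.299, -0.0]
force: [-0.1, 0.3, -0.3]
grip_width: 0.0491
```

{"name": "arm_command", "arguments": {"deltas": [{"delta_pos": [0, 0, 0], "rotation": [0, 0, 0], "jaw": 255}, {"delta_pos": [0, 0, 0], "rotation": [0, 0, 0], "jaw": 255}, {"delta_pos": [0, 0, 0], "rotation": [0, 0, 0], "jaw": 255}, {"delta_pos": [0, 0, 0], "rotation": [0, 0, 0], "jaw": 255}, {"delta_pos": [0, 0, 0], "rotation": [0, 0, 0], "jaw": 255}, {"delta_pos": [0, 0, 0], "rotation": [0, 0, 0], "jaw": 255}, {"delta_pos": [0, 0, 0], "rotation": [0, 0, 0], "jaw": 255}, {"delta_pos": [0, 0, 0], "rotation": [0, 0, 0], "jaw": 255}]}}

```text
clock: 19.8
tcp_pos: [0.4879, 0.0441, 0.0652]
tcp_rot: [-2.86, -1.297, 0.001]
force: [-4.1, 2.3, 6.5]
grip_width: 0.0085
```

```bash
python3 - <<'E'
from h import *
s=st();P(s['clock'],s['tcp_pos'],s['grip_width'],s['force'],s['wrist_torque'],np.linalg.norm(s['tcp_pos'][:2]-C))
d=s['tcp_pos'][:2]-C; a0=np.arctan2(d[1],d[0]); P(a0)
arc([a0+.04*i for i in range(1,11)],s['tcp_pos'][2],rad=np.linalg.norm(d))
E
```

```text
19.8 [0.4879, 0.0441, 0.0652] 0.0085 [-4.0696, 2.269, 6.4981] [0.3239, 0.6423, -0.3229] 0.0765
2.4169
2.457 [-0.025, 0.0, -0.0] [-0.0004, -0.0, -0.011]
2.497 [-0.051, 0.002, -0.0] [-0.0004, -0.0, -0.0237]
2.537 [-0.076, 0.004, -0.0] [-0.0004, -0.0, -0.0364]
2.577 [-0.102, 0.008, -0.0] [-0.0004, -0.0, -0.0492]
2.617 [-0.127, 0.012, -0.0] [-0.0004, -0.0, -0.0619]
2.657 [-0.152, 0.017, -0.0] [-0.0004, -0.0, -0.0746]
2.697 [-0.176, 0.024, -0.0] [-0.0004, -0.0001, -0.0873]
2.737 [-0.201, 0.031, -0.0] [-0.0004, -0.0001, -0.1001]
2.777 [-0.225, 0.04, -0.0] [-0.0004, -0.0001, -0.1128]
2.817 [-0.248, 0.049, -0.0] [-0.0004, -0.0001, -0.1255]
```

{"name": "arm_command", "arguments": {"deltas": [{"delta_pos": [-0.025, 0.0, 0], "rotation": [0, 0, -0.0127], "jaw": 255}, {"delta_pos": [-0.051, 0.002, 0], "rotation": [0, 0, -0.0255], "jaw": 255}, {"delta_pos": [-0.076, 0.004, 0], "rotation": [0, 0, -0.0382], "jaw": 255}, {"delta_pos": [-0.102, 0.008, 0], "rotation": [0, 0, -0.0509], "jaw": 255}, {"delta_pos": [-0.127, 0.012, 0], "rotation": [0, 0, -0.0637], "jaw": 255}, {"delta_pos": [-0.152, 0.017, 0], "rotation": [0, 0, -0.0764], "jaw": 255}, {"delta_pos": [-0.176, 0.024, 0], "rotation": [0, 0, -0.0891], "jaw": 255}, {"delta_pos": [-0.201, 0.031, 0], "rotation": [0, 0, -0.1019], "jaw": 255}, {"delta_pos": [-0.225, 0.04, 0], "rotation": [0, 0, -0.1146], "jaw": 255}, {"delta_pos": [-0.248, 0.049, 0], "rotation": [0, 0, -0.1273], "jaw": 255}]}}

```text
clock: 20.63
tcp_pos: [0.4727, 0.0177, 0.0652]
tcp_rot: [-2.544, -1.841, 0.0]
force: [-0.7, 0.4, 1.6]
grip_width: 0.0084
```

```bash
python3 - <<'E'
from h import *
s=st();d=s['tcp_pos'][:2]-C;P(s['clock'],s['tcp_pos'],s['grip_width'],s['force'],s['wrist_torque'],np.linalg.norm(d),np.arctan2(d[1],d[0]))
Y=Ro.from_rotvec(s['tcp_rot']).as_matrix()[:,1]; P(np.arctan2(Y[1],Y[0]))
manip.read_camera('side')
for q in ['pin','mark']: print(q,[(np.round(x['centre'],4).tolist(),round(x['p'],2)) for x in manip.tip_of('side',q)[:3]])
manip.read_camera('scene')
for q in ['pin','mark']: print(q,[(np.round(x['centre'],4).tolist(),round(x['p'],2)) for x in manip.tip_of('scene',q)[:3]])
E
```

```text
20.6333 [0.4727, 0.0177, 0.0652] 0.0084 [-0.6993, 0.4367, 1.5728] [0.0779, 0.1225, -0.3247] 0.0765 2.8179
-0.3177
pin [([0.4923, 0.1805, 0.002], 0.57), ([0.6509, -0.0184, 0.0755], 0.5), ([0.5475, 0.2798, -0.0015], 0.48)]
mark [([0.6315, 0.0652, 0.0752], 0.73)]
pin [([0.6452, -0.0206, 0.0753], 0.76), ([0.4923, 0.1834, 0.0054], 0.56), ([0.5474, 0.2772, -0.0006], 0.45)]
mark [([0.6314, 0.0616, 0.0735], 0.78)]
```

{"name": "arm_command", "arguments": {"deltas": [{"delta_pos": [-0.025, 0.0, 0], "rotation": [0, 0, -0.0127], "jaw": 255}, {"delta_pos": [-0.051, 0.002, 0], "rotation": [0, 0, -0.0255], "jaw": 255}, {"delta_pos": [-0.076, 0.004, 0], "rotation": [0, 0, -0.0382], "jaw": 255}, {"delta_pos": [-0.102, 0.008, 0], "rotation": [0, 0, -0.0509], "jaw": 255}, {"delta_pos": [-0.127, 0.012, 0], "rotation": [0, 0, -0.0637], "jaw": 255}, {"delta_pos": [-0.152, 0.017, 0], "rotation": [0, 0, -0.0764], "jaw": 255}, {"delta_pos": [-0.176, 0.024, 0], "rotation": [0, 0, -0.0891], "jaw": 255}, {"delta_pos": [-0.201, 0.031, 0], "rotation": [0, 0, -0.1019], "jaw": 255}, {"delta_pos": [-0.225, 0.04, 0], "rotation": [0, 0, -0.1146], "jaw": 255}, {"delta_pos": [-0.248, 0.049, 0], "rotation": [0, 0, -0.1273], "jaw": 255}]}}

```text
clock: 21.77
tcp_pos: [0.4689, -0.0127, 0.0652]
tcp_rot: [-2.131, -2.307, 0.001]
force: [0.2, 0.5, -0.4]
grip_width: 0.0086
```

{"name": "arm_command", "arguments": {"deltas": [{"delta_pos": [-0.013, 0.0, 0], "rotation": [0, 0, -0.0064], "jaw": 255}, {"delta_pos": [-0.025, 0.001, 0], "rotation": [0, 0, -0.0127], "jaw": 255}, {"delta_pos": [-0.038, 0.001, 0], "rotation": [0, 0, -0.0191], "jaw": 255}, {"delta_pos": [-0.051, 0.002, 0], "rotation": [0, 0, -0.0255], "jaw": 255}, {"delta_pos": [-0.064, 0.003, 0], "rotation": [0, 0, -0.0318], "jaw": 255}, {"delta_pos": [-0.076, 0.004, 0], "rotation": [0, 0, -0.0382], "jaw": 255}, {"delta_pos": [-0.089, 0.006, 0], "rotation": [0, 0, -0.0446], "jaw": 255}, {"delta_pos": [-0.102, 0.008, 0], "rotation": [0, 0, -0.0509], "jaw": 255}]}}

```text
clock: 22.43
tcp_pos: [0.4709, -0.0249, 0.0652]
tcp_rot: [-1.938, -2.472, 0.001]
force: [0.3, -0.4, -0.1]
grip_width: 0.009
```

```bash
cat > chk.py <<'E'
from h import *
s=st();d=s['tcp_pos'][:2]-C;a=np.arctan2(d[1],d[0]);P(s['clock'],s['tcp_pos'],s['grip_width'],s['force'],s['wrist_torque'],np.linalg.norm(d),a,a-2.4169)
Y=Ro.from_rotvec(s['tcp_rot']).as_matrix()[:,1]; P('yaw',np.arctan2(Y[1],Y[0]),'Ftan',float(s['force'][:2]@[-np.sin(a),np.cos(a)]))
for c in ['side','scene']:
    manip.read_camera(c)
    for q in ['pin','mark']: 
        for x in manip.tip_of(c,q)[:3]:
            e=np.array(x['centre']); 
            if np.linalg.norm(e[:2]-C)<.13: print(c,q,e.round(4),round(x['p'],2),'ang',np.arctan2(*(e[:2]-C)[::-1]).round(3))
E
python3 chk.py
```

```text
22.4333 [0.4709, -0.0249, 0.0652] 0.009 [0.2826, -0.398, -0.1385] [0.0053, 0.064, -0.316] 0.0765 -2.8998 -5.3167
yaw 0.241 Ftan 0.4541
side pin [ 0.6517 -0.0178  0.0727] 0.5 ang -0.105
side mark [0.5784 0.1012 0.0753] 0.87 ang 1.272
scene pin [ 0.6477 -0.0189  0.0769] 0.49 ang -0.119
scene mark [0.5786 0.0984 0.0742] 0.69 ang 1.263
```

{"name": "arm_command", "arguments": {"deltas": [{"delta_pos": [-0.004, 0, 0], "rotation": [0, 0, -0.0019], "jaw": 255}, {"delta_pos": [-0.008, 0, 0], "rotation": [0, 0, -0.0038], "jaw": 255}, {"delta_pos": [-0.012, 0, 0], "rotation": [0, 0, -0.0057], "jaw": 255}, {"delta_pos": [-0.015, 0, 0], "rotation": [0, 0, -0.0076], "jaw": 255}, {"delta_pos": [-0.019, 0, 0], "rotation": [0, 0, -0.0096], "jaw": 255}, {"delta_pos": [-0.023, 0, 0], "rotation": [0, 0, -0.0115], "jaw": 255}, {"delta_pos": [-0.027, 0.001, 0], "rotation": [0, 0, -0.0134], "jaw": 255}]}}

```text
clock: 23.32
tcp_pos: [0.4718, -0.0283, 0.0652]
tcp_rot: [-1.887, -2.511, 0.002]
force: [-1.5, -0.3, 0.5]
grip_width: 0.0083
```

```bash
python3 chk.py
```

```text
23.3167 [0.4718, -0.0283, 0.0652] 0.0083 [-1.4678, -0.3341, 0.4582] [-0.0429, 0.1304, -0.268] 0.0765 -2.8547 -5.2716
yaw 0.2818 Ftan -0.0949
side pin [ 0.6481 -0.0204  0.0753] 0.66 ang -0.133
side mark [0.5751 0.1021 0.0749] 0.74 ang 1.302
scene mark [0.5777 0.1007 0.0743] 0.75 ang 1.277
```

{"name": "arm_command", "arguments": {"deltas": [{"delta_pos": [-0.004, 0, 0], "rotation": [0, 0, -0.0019], "jaw": 255}, {"delta_pos": [-0.008, 0, 0], "rotation": [0, 0, -0.0038], "jaw": 255}, {"delta_pos": [-0.012, 0, 0], "rotation": [0, 0, -0.0057], "jaw": 255}, {"delta_pos": [-0.015, 0, 0], "rotation": [0, 0, -0.0076], "jaw": 255}]}}

```text
clock: 23.95
tcp_pos: [0.4723, -0.03, 0.0652]
tcp_rot: [-1.857, -2.533, 0.002]
force: [-0.4, 0.9, -0.1]
grip_width: 0.0089
```

```bash
python3 chk.py
```

```text
23.95 [0.4723, -0.03, 0.0652] 0.0089 [-0.4153, 0.8997, -0.0568] [0.2266, 0.0744, -0.2503] 0.0765 -2.8304 -5.2473
yaw 0.3056 Ftan -0.9837
side pin [ 0.6481 -0.0223  0.0758] 0.54 ang -0.151
side mark [0.5671 0.1033 0.0765] 0.96 ang 1.374
scene pin [ 0.6493 -0.0203  0.0762] 0.67 ang -0.131
scene mark [0.5708 0.102  0.0775] 0.75 ang 1.339
```

{"name": "arm_command", "arguments": {"deltas": [{"delta_pos": [-0.003, 0, 0], "rotation": [0, 0, -0.0016], "jaw": 255}, {"delta_pos": [-0.006, 0, 0], "rotation": [0, 0, -0.0032], "jaw": 255}, {"delta_pos": [-0.01, 0, 0], "rotation": [0, 0, -0.0048], "jaw": 255}]}}

```text
clock: 24.5
tcp_pos: [0.4727, -0.0312, 0.0652]
tcp_rot: [-1.838, -2.547, 0.002]
force: [-0.8, 1.9, -0.1]
grip_width: 0.0084
```

```bash
python3 chk.py
```

```text
24.5 [0.4727, -0.0312, 0.0652] 0.0084 [-0.8126, 1.862, -0.1258] [0.141, -0.0368, -0.262] 0.0765 -2.8147 -5.2316
yaw 0.3207 Ftan -2.0244
side pin [ 0.6494 -0.0182  0.0776] 0.63 ang -0.111
side mark [0.5692 0.1022 0.0769] 0.72 ang 1.354
scene pin [ 0.6462 -0.0204  0.0774] 0.66 ang -0.136
scene mark [0.571  0.1021 0.0738] 0.85 ang 1.338
```

{"name": "arm_command", "arguments": {"deltas": [{"delta_pos": [-0.003, 0, 0], "rotation": [0, 0, -0.0016], "jaw": 255}, {"delta_pos": [-0.006, 0, 0], "rotation": [0, 0, -0.0032], "jaw": 255}, {"delta_pos": [-0.01, 0, 0], "rotation": [0, 0, -0.0048], "jaw": 255}]}}

```text
clock: 25.05
tcp_pos: [0.4732, -0.0325, 0.0652]
tcp_rot: [-1.819, -2.561, 0.002]
force: [-0.4, 0.4, -0.5]
grip_width: 0.0088
```

```bash
python3 chk.py
```

```text
25.05 [0.4732, -0.0325, 0.0652] 0.0088 [-0.386, 0.3829, -0.465] [0.1204, -0.0801, -0.2942] 0.0765 -2.7967 -5.2136
yaw 0.3358 Ftan -0.4908
side pin [ 0.6492 -0.0174  0.0758] 0.75 ang -0.103
side mark [0.5693 0.1021 0.0778] 0.57 ang 1.353
scene pin [ 0.6476 -0.0209  0.0772] 0.47 ang -0.139
scene mark [0.5694 0.104  0.0771] 0.61 ang 1.355
```

{"name": "arm_command", "arguments": {"deltas": [{"delta_pos": [-0.003, 0, 0], "rotation": [0, 0, -0.0016], "jaw": 255}, {"delta_pos": [-0.006, 0, 0], "rotation": [0, 0, -0.0032], "jaw": 255}, {"delta_pos": [-0.01, 0, 0], "rotation": [0, 0, -0.0048], "jaw": 255}]}}

```text
clock: 25.6
tcp_pos: [0.4736, -0.0337, 0.0652]
tcp_rot: [-1.8, -2.575, 0.002]
force: [1.0, 0.2, -1.5]
grip_width: 0.0083
```

```bash
python3 chk.py
```

```text
25.6 [0.4736, -0.0337, 0.0652] 0.0083 [0.9658, 0.1587, -1.5038] [0.0463, -0.1004, -0.2417] 0.0765 -2.7801 -5.197
yaw 0.3507 Ftan 0.1931
side pin [ 0.6484 -0.019   0.0752] 0.69 ang -0.12
side mark [0.5671 0.1043 0.0777] 0.55 ang 1.376
scene pin [ 0.5474 -0.011   0.1045] 0.65 ang -1.107
scene pin [ 0.6473 -0.0194  0.0743] 0.55 ang -0.125
scene mark [0.5684 0.1021 0.0758] 0.86 ang 1.361
```

{"name": "arm_command", "arguments": {"deltas": [{"delta_pos": [-0.003, 0, 0], "rotation": [0, 0, -0.0016], "jaw": 255}, {"delta_pos": [-0.006, 0, 0], "rotation": [0, 0, -0.0032], "jaw": 255}]}}

```text
clock: 26.07
tcp_pos: [0.4739, -0.0344, 0.0652]
tcp_rot: [-1.787, -2.584, 0.002]
force: [-0.2, -0.3, -1.2]
grip_width: 0.0083
```

{"name": "arm_command", "arguments": {"deltas": [{"delta_pos": [-0.003, 0, 0], "rotation": [0, 0, -0.0016], "jaw": 255}, {"delta_pos": [-0.006, 0, 0], "rotation": [0, 0, -0.0032], "jaw": 255}]}}

```text
clock: 26.23
tcp_pos: [0.4742, -0.0351, 0.0652]
tcp_rot: [1.773, 2.593, -0.002]
force: [0.3, -0.1, -1.3]
grip_width: 0.0084
```

```bash
sed -i "s/for c in \['side','scene'\]/for c in ['side']/" chk.py; python3 chk.py
```

```text
26.2333 [0.4742, -0.0351, 0.0652] 0.0084 [0.2725, -0.1218, -1.2927] [-0.0381, -0.1541, -0.2868] 0.0765 -2.76 -5.1769
yaw 0.3714 Ftan 0.2145
side mark [0.567  0.1029 0.0765] 0.71 ang 1.374
```

{"name": "arm_command", "arguments": {"deltas": [{"delta_pos": [-0.003, 0, 0], "rotation": [0, 0, -0.0016], "jaw": 255}, {"delta_pos": [-0.006, 0, 0], "rotation": [0, 0, -0.0032], "jaw": 255}]}}

```text
clock: 26.55
tcp_pos: [0.4745, -0.0358, 0.0652]
tcp_rot: [1.76, 2.602, -0.002]
force: [0.0, 0.0, 0.1]
grip_width: 0.0086
```

```bash
python3 chk.py; python3 - <<'E'
from h import *
im=manip.read_camera('side')[:,:,::-1];im2=manip.read_camera('scene')[:,:,::-1]
cv2.imwrite('pics/c7.png',np.hstack([cv2.resize(im[185:260,258:333],(400,400),interpolation=2),cv2.resize(im2[210:285,262:337],(400,400),interpolation=2)]))
E
```

```text
26.55 [0.4745, -0.0358, 0.0652] 0.0086 [0.0187, 0.0178, 0.0646] [0.0128, -0.1778, -0.3145] 0.0765 -2.7499 -5.1668
yaw 0.3813 Ftan -0.0093
side mark [0.5623 0.1061 0.075 ] 0.93 ang 1.42
```

View pics/c7.png

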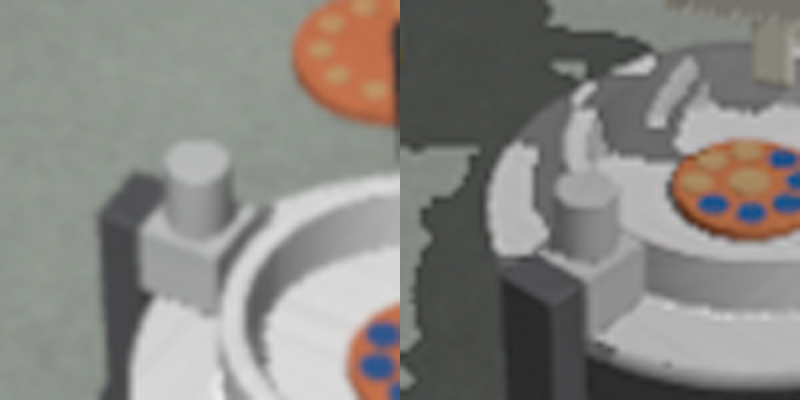

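The pin has dropped: its head sits on the guide block in both views. I'm turning on gently and feeling for the bearing.

{"name": "arm_command", "arguments": {"deltas": [{"delta_pos": [-0.003, 0, 0], "rotation": [0, 0, -0.0016], "jaw": 255}, {"delta_pos": [-0.005, 0, 0], "rotation": [0, 0, -0.0026], "jaw": 255}]}}

```text
clock: 26.97
tcp_pos: [0.4748, -0.0364, 0.0652]
tcp_rot: [1.749, 2.609, -0.002]
force: [1.5, 0.2, -1.5]
grip_width: 0.0081
```

{"name": "arm_command", "arguments": {"deltas": [{"delta_pos": [-0.003, 0, 0], "rotation": [0, 0, -0.0016], "jaw": 255}, {"delta_pos": [-0.005, 0, 0], "rotation": [0, 0, -0.0026], "jaw": 255}]}}

```text
clock: 27.13
tcp_pos: [0.475, -0.037, 0.0652]
tcp_rot: [1.738, 2.617, -0.002]
force: [1.4, 0.4, -1.2]
grip_width: 0.0085
```

```bash
cat > f.py <<'E'
from h import *
s=st();d=s['tcp_pos'][:2]-C;a=np.arctan2(d[1],d[0])
P(s['clock'],s['grip_width'],s['force'],s['wrist_torque'],s['joint_torque']);P('turn',a+2*np.pi-2.4169,'Ftan',float(s['force'][:2]@[-np.sin(a),np.cos(a)]))
E
python3 f.py
```

```text
27.1333 0.0085 [1.3896, 0.4312, -1.238] [-0.0268, -0.2257, -0.1558] [0.1852, -45.9807, -20.8949, -0.1782, 0.2152, -0.2192]
turn 1.1331 Ftan 0.1561
```

{"name": "arm_command", "arguments": {"deltas": [{"delta_pos": [-0.003, 0, 0], "rotation": [0, 0, -0.0016], "jaw": 255}, {"delta_pos": [-0.005, 0, 0], "rotation": [0, 0, -0.0026], "jaw": 255}]}}

```text
clock: 27.3
tcp_pos: [0.4752, -0.0375, 0.0652]
tcp_rot: [1.727, 2.624, -0.002]
force: [0.9, -0.5, -0.0]
grip_width: 0.0088
```

{"name": "arm_command", "arguments": {"deltas": [{"delta_pos": [-0.003, 0, 0], "rotation": [0, 0, -0.0016], "jaw": 255}, {"delta_pos": [-0.005, 0, 0], "rotation": [0, 0, -0.0026], "jaw": 255}]}}

```text
clock: 27.47
tcp_pos: [0.4755, -0.0382, 0.0652]
tcp_rot: [1.715, 2.632, -0.002]
force: [1.3, 0.7, -1.5]
grip_width: 0.0088
```

```bash
cat >> f.py <<'E'
T=-(s['wrist_torque'][2]+.077*float(s['force'][:2]@[-np.sin(a),np.cos(a)]))
P('T',T,'pinN',(T-.25)/.103)
E
python3 f.py
```

```text
27.4667 0.0088 [1.3126, 0.6936, -1.4561] [-0.0032, -0.2301, -0.3197] [0.1754, -46.0589, -20.8903, -0.1854, 0.2314, -0.2231]
turn 1.1498 Ftan -0.0906
T 0.3267 pinN 0.7445
```

{"name": "arm_command", "arguments": {"deltas": [{"delta_pos": [-0.003, 0, 0], "rotation": [0, 0, -0.0016], "jaw": 255}, {"delta_pos": [-0.005, 0, 0], "rotation": [0, 0, -0.0026], "jaw": 255}]}}

```text
clock: 27.63
tcp_pos: [0.4758, -0.0388, 0.0652]
tcp_rot: [1.704, 2.639, -0.002]
force: [1.5, -0.3, -2.0]
grip_width: 0.0088
```

```bash
python3 f.py
```

```text
27.6333 0.0088 [1.4848, -0.2628, -1.9518] [0.0271, -0.1977, -0.2976] [0.1679, -46.1011, -20.8896, -0.1895, 0.2388, -0.2235]
turn 1.1584 Ftan 0.8624
T 0.2312 pinN -0.1825
```

{"name": "arm_command", "arguments": {"deltas": [{"delta_pos": [-0.003, 0, 0], "rotation": [0, 0, -0.0016], "jaw": 255}, {"delta_pos": [-0.005, 0, 0], "rotation": [0, 0, -0.0026], "jaw": 255}]}}

```text
clock: 27.8
tcp_pos: [0.4761, -0.0393, 0.0652]
tcp_rot: [1.692, 2.646, -0.002]
force: [2.3, 0.9, -1.5]
grip_width: 0.0086
```

```bash
python3 f.py
```

```text
27.8 0.0086 [2.2802, 0.9106, -1.4687] [0.0057, -0.1753, -0.207] [0.1607, -46.1438, -20.8894, -0.1934, 0.2459, -0.2241]
turn 1.1671 Ftan 0.1532
T 0.1952 pinN -0.5322
```

{"name": "arm_command", "arguments": {"deltas": [{"delta_pos": [-0.003, 0, 0], "rotation": [0, 0, -0.0016], "jaw": 255}, {"delta_pos": [-0.005, 0, 0], "rotation": [0, 0, -0.0026], "jaw": 255}]}}

```text
clock: 27.97
tcp_pos: [0.4763, -0.0399, 0.0652]
tcp_rot: [1.681, 2.654, -0.002]
force: [0.2, 0.9, -1.5]
grip_width: 0.0085
```

```bash
python3 f.py; python3 chk.py | tail -3
```

```text
27.9667 0.0085 [0.162, 0.8884, -1.4515] [0.055, -0.2275, -0.256] [-0.0567, -46.1217, -20.9456, -0.2811, 0.2049, -0.2274]
turn 1.1748 Ftan -0.7295
T 0.3122 pinN 0.6035
27.9667 [0.4763, -0.0399, 0.0652] 0.0085 [0.162, 0.8884, -1.4515] [0.055, -0.2275, -0.256] 0.0765 -2.6915 -5.1084
yaw 0.4416 Ftan -0.7295
side mark [0.5559 0.1076 0.0768] 0.59 ang 1.477
```

{"name": "arm_command", "arguments": {"deltas": [{"delta_pos": [-0.0025, 0, 0], "rotation": [0, 0, -0.0013], "jaw": 255}]}}

```text
clock: 28.2
tcp_pos: [0.4764, -0.0401, 0.0652]
tcp_rot: [1.676, 2.657, -0.002]
force: [0.1, 0.3, -1.7]
grip_width: 0.0084
```

```bash
python3 f.py
```

```text
28.2 0.0084 [0.1229, 0.3225, -1.6681] [0.0946, -0.2267, -0.2288] [-0.0726, -46.1558, -20.9711, -0.2968, 0.1856, -0.0956]
turn 1.1784 Ftan -0.236
T 0.247 pinN -0.0289
```

{"name": "arm_command", "arguments": {"deltas": [{"delta_pos": [-0.0025, 0, 0], "rotation": [0, 0, -0.0013], "jaw": 255}, {"delta_pos": [-0.0025, 0, 0], "rotation": [0, 0, -0.0013], "jaw": 255}]}}

```text
clock: 28.37
tcp_pos: [0.4766, -0.0404, 0.0652]
tcp_rot: [1.67, 2.66, -0.002]
force: [0.7, -0.2, -1.0]
grip_width: 0.0087
```

```bash
python3 f.py
```

```text
28.3667 0.0087 [0.6567, -0.1817, -1.0466] [-0.0048, -0.2446, -0.2791] [0.0421, -46.1635, -20.9307, -0.2221, 0.2423, -0.3423]
turn 1.183 Ftan 0.4535
T 0.2442 pinN -0.0562
```

{"name": "arm_command", "arguments": {"deltas": [{"delta_pos": [-0.0025, 0, 0], "rotation": [0, 0, -0.0013], "jaw": 255}, {"delta_pos": [-0.0025, 0, 0], "rotation": [0, 0, -0.0013], "jaw": 255}]}}

```text
clock: 28.53
tcp_pos: [0.4767, -0.0407, 0.0652]
tcp_rot: [1.664, 2.664, -0.002]
force: [0.4, -0.2, -1.1]
grip_width: 0.0084
```

```bash
python3 f.py
```

```text
28.5333 0.0084 [0.4271, -0.1631, -1.0755] [-0.0031, -0.2342, -0.2886] [0.0411, -46.189, -20.9333, -0.2258, 0.2429, -0.3282]
turn 1.1871 Ftan 0.3365
T 0.2627 pinN 0.1234
```

{"name": "arm_command", "arguments": {"deltas": [{"delta_pos": [-0.0025, 0, 0], "rotation": [0, 0, -0.0013], "jaw": 255}, {"delta_pos": [-0.0025, 0, 0], "rotation": [0, 0, -0.0013], "jaw": 255}]}}

```text
clock: 28.7
tcp_pos: [0.4769, -0.041, 0.0652]
tcp_rot: [1.659, 2.668, -0.002]
force: [1.5, 1.7, -2.2]
grip_width: 0.0087
```

```bash
python3 f.py
```

```text
28.7 0.0087 [1.5387, 1.7005, -2.1683] [0.0376, -0.2238, -0.2314] [-0.091, -46.1733, -20.9763, -0.2756, 0.2138, -0.3298]
turn 1.1912 Ftan -0.8268
T 0.295 pinN 0.4371
```

{"name": "arm_command", "arguments": {"deltas": [{"delta_pos": [-0.0025, 0, 0], "rotation": [0, 0, -0.0013], "jaw": 255}, {"delta_pos": [-0.0025, 0, 0], "rotation": [0, 0, -0.0013], "jaw": 255}]}}

```text
clock: 28.87
tcp_pos: [0.4769, -0.0412, 0.0652]
tcp_rot: [-1.653, -2.672, 0.001]
force: [0.2, 2.3, 0.2]
grip_width: 0.0083
```

```bash
python3 f.py
```

```text
28.8667 0.0083 [0.2343, 2.3307, 0.1981] [0.3634, -0.1546, -0.2459] [-0.8494, -45.9738, -21.2018, -0.5639, 0.0389, -0.3408]
turn 1.1933 Ftan -1.9737
T 0.3979 pinN 1.4357
```

{"name": "arm_command", "arguments": {"deltas": [{"delta_pos": [-0.0025, 0, 0], "rotation": [0, 0, -0.0013], "jaw": 255}]}}

```text
clock: 28.95
tcp_pos: [0.477, -0.0412, 0.0652]
tcp_rot: [-1.647, -2.675, 0.001]
force: [-1.0, 5.0, -0.1]
grip_width: 0.0087
```

```bash
python3 f.py
```

```text
28.95 0.0087 [-1.0308, 4.9885, -0.0707] [0.6735, -0.1311, -0.2959] [-1.577, -45.777, -21.3865, -0.9045, -0.1632, -0.1294]
turn 1.1942 Ftan -4.9151
T 0.6744 pinN 4.1201
```

{"name": "arm_command", "arguments": {"deltas": [{"delta_pos": [-0.0025, 0, 0], "rotation": [0, 0, -0.0013], "jaw": 255}]}}

```text
clock: 29.03
tcp_pos: [0.477, -0.0412, 0.0652]
tcp_rot: [-1.641, -2.678, 0.001]
force: [0.1, 5.2, 0.8]
grip_width: 0.0088
```

```bash
python3 f.py
```

```text
29.0333 0.0088 [0.0924, 5.1599, 0.7589] [0.7663, -0.0923, -0.3026] [-1.7963, -45.6901, -21.452, -0.9895, -0.2149, -0.1941]
turn 1.1945 Ftan -4.5591
T 0.6537 pinN 3.9191
```

{"name": "arm_command", "arguments": {"deltas": [{"delta_pos": [-0.005, 0, 0], "rotation": [0, 0, 0], "jaw": 255}]}}

```text
clock: 29.12
tcp_pos: [0.477, -0.0414, 0.0652]
tcp_rot: [-1.64, -2.677, 0.0]
force: [-0.4, 7.5, 1.4]
grip_width: 0.0085
```

```bash
python3 f.py
```

```text
29.1167 0.0085 [-0.3527, 7.5276, 1.3845] [1.288, 0.0414, -0.3064] [-3.1398, -45.3763, -21.8253, -1.5398, -0.5618, -0.336]
turn 1.1965 Ftan -6.8655
T 0.8351 pinN 5.6805
```

{"name": "arm_command", "arguments": {"deltas": [{"delta_pos": [-0.006, 0, 0], "rotation": [0, 0, 0], "jaw": 255}, {"delta_pos": [-0.007, 0, 0], "rotation": [0, 0, 0], "jaw": 255}]}}

```text
clock: 29.28
tcp_pos: [0.4771, -0.0414, 0.0652]
tcp_rot: [-1.64, -2.676, -0.001]
force: [-1.3, 10.1, 3.2]
grip_width: 0.0087
```

```bash
python3 f.py
```

```text
29.2833 0.0087 [-1.2573, 10.0544, 3.2365] [1.5684, 0.1162, -0.3405] [-4.2109, -44.9591, -22.1157, -1.8363, -0.7459, -0.3168]
turn 1.1974 Ftan -9.5244
T 1.0739 pinN 7.9992
```

{"name": "arm_command", "arguments": {"deltas": [{"delta_pos": [-0.008, 0, 0], "rotation": [0, 0, 0], "jaw": 255}, {"delta_pos": [-0.0095, 0, 0], "rotation": [0, 0, 0], "jaw": 255}]}}

```text
clock: 29.45
tcp_pos: [0.477, -0.0415, 0.0652]
tcp_rot: [-1.639, -2.674, -0.002]
force: [-1.2, 11.1, 4.0]
grip_width: 0.0088
```

```bash
python3 f.py
```

```text
29.45 0.0088 [-1.2441, 11.0616, 3.9608] [2.0659, 0.2179, -0.2427] [-5.3239, -44.6369, -22.4234, -2.2528, -1.0199, -0.305]
turn 1.1973 Ftan -10.4154
T 1.0447 pinN 7.7151
```

{"name": "arm_command", "arguments": {"deltas": [{"delta_pos": [-0.0095, 0, 0], "rotation": [0, 0, 0], "jaw": 255}, {"delta_pos": [-0.012, 0, 0], "rotation": [0, 0, 0], "jaw": 255}]}}

```text
clock: 29.62
tcp_pos: [0.477, -0.0415, 0.0652]
tcp_rot: [-1.638, -2.671, -0.004]
force: [-2.9, 14.5, 4.3]
grip_width: 0.0082
```

```bash
python3 f.py
```

```text
29.6167 0.0082 [-2.9195, 14.5101, 4.315] [2.4878, 0.3832, -0.2935] [-6.6262, -44.2658, -22.7742, -2.743, -1.3405, -0.2958]
turn 1.1981 Ftan -14.2456
T 1.3904 pinN 11.0721
```

{"name": "arm_command", "arguments": {"deltas": [{"delta_pos": [-0.0115, 0, 0], "rotation": [0, 0, 0], "jaw": 255}, {"delta_pos": [-0.0115, 0, 0], "rotation": [0, 0, 0], "jaw": 255}, {"delta_pos": [-0.0115, 0, 0], "rotation": [0, 0, 0], "jaw": 255}]}}

```text
clock: 29.87
tcp_pos: [0.477, -0.0415, 0.0652]
tcp_rot: [-1.638, -2.669, -0.005]
force: [-3.4, 14.0, 4.1]
grip_width: 0.0083
```

```bash
python3 f.py
```

```text
29.8667 0.0083 [-3.4001, 14.0185, 4.14] [2.218, 0.2884, -0.326] [-6.1582, -44.419, -22.6579, -2.5181, -1.2085, -0.2905]
turn 1.1968 Ftan -14.0312
T 1.4064 pinN 11.2275
```

{"name": "arm_command", "arguments": {"deltas": [{"delta_pos": [-0.0122, 0, 0], "rotation": [0, 0, 0], "jaw": 255}, {"delta_pos": [-0.0122, 0, 0], "rotation": [0, 0, 0], "jaw": 255}, {"delta_pos": [-0.0122, 0, 0], "rotation": [0, 0, 0], "jaw": 255}, {"delta_pos": [-0.0122, 0, 0], "rotation": [0, 0, 0], "jaw": 255}, {"delta_pos": [-0.0122, 0, 0], "rotation": [0, 0, 0], "jaw": 255}, {"delta_pos": [-0.0122, 0, 0], "rotation": [0, 0, 0], "jaw": 255}]}}

```text
clock: 30.37
tcp_pos: [0.4769, -0.0414, 0.0652]
tcp_rot: [-1.637, -2.667, -0.007]
force: [-3.3, 13.9, 4.5]
grip_width: 0.0085
```

```bash
python3 f.py
```

```text
30.3667 0.0085 [-3.3152, 13.9451, 4.5452] [2.2782, 0.3126, -0.2814] [-6.3056, -44.4459, -22.7174, -2.5775, -1.2613, -0.281]
turn 1.196 Ftan -13.9301
T 1.354 pinN 10.7188
```

{"name": "arm_command", "arguments": {"deltas": [{"delta_pos": [-0.006, 0, 0], "rotation": [0, 0, 0], "jaw": 255}, {"delta_pos": [0, 0, 0], "rotation": [0, 0, 0], "jaw": 255}, {"delta_pos": [0, 0, 0], "rotation": [0, 0, 0], "jaw": 130}, {"delta_pos": [0, 0, 0], "rotation": [0, 0, 0], "jaw": 130}, {"delta_pos": [0, 0, 0], "rotation": [0, 0, 0], "jaw": 130}, {"delta_pos": [0, 0, 0], "rotation": [0, 0, 0], "jaw": 130}, {"delta_pos": [0, 0, 0], "rotation": [0, 0, 0], "jaw": 130}, {"delta_pos": [0, 0, 0], "rotation": [0, 0, 0], "jaw": 130}, {"delta_pos": [0, 0, 0], "rotation": [0, 0, 0], "jaw": 130}]}}

```text
clock: 31.12
tcp_pos: [0.4769, -0.0415, 0.0652]
tcp_rot: [-1.637, -2.667, -0.007]
force: [0.2, -0.5, -0.1]
grip_width: 0.0449
```

{"name": "arm_command", "arguments": {"deltas": [{"delta_pos": [0, 0, -0.1], "rotation": [0, 0, 0], "jaw": 130}, {"delta_pos": [0, 0, -0.3], "rotation": [0, 0, 0], "jaw": 130}, {"delta_pos": [0, 0, -0.5], "rotation": [0, 0, 0], "jaw": 130}, {"delta_pos": [0, 0, -0.8], "rotation": [0, 0, 0], "jaw": 130}, {"delta_pos": [0, 0, -0.9], "rotation": [0, 0, 0], "jaw": 130}, {"delta_pos": [0, 0, -0.9], "rotation": [0, 0, 0], "jaw": 130}]}}

```text
clock: 31.62
tcp_pos: [0.4795, -0.0429, 0.1762]
tcp_rot: [-1.639, -2.671, -0.01]
force: [-0.0, 0.3, 0.5]
grip_width: 0.0453
```

```bash
python3 f.py; python3 - <<'E'
from h import *
P(st()['tcp_pos'])
for c in ['side','scene']:
    im=manip.read_camera(c)[:,:,::-1]; cv2.imwrite(f'pics/end_{c}.png',im)
    for q in ['pin','mark','pointer']: 
        for x in manip.tip_of(c,q)[:3]:
            e=np.array(x['centre'])
            if np.linalg.norm(e[:2]-C)<.14: print(c,q,e.round(4),round(x['p'],2),'ang',np.arctan2(*(e[:2]-C)[::-1]).round(3))
a=cv2.imread('pics/end_side.png')[185:320,248:413];b=cv2.imread('pics/end_scene.png')[190:325,250:415]
cv2.imwrite('pics/c8.png',np.hstack([cv2.resize(a,(400,327),interpolation=2),cv2.resize(b,(400,327),interpolation=2)]))
E
```

```text
31.6167 0.0453 [-0.0424, 0.2674, 0.4588] [-0.0053, -0.1364, -0.0467] [0.0458, -43.3768, -27.3078, 0.0643, 0.8131, 0.002]
turn 1.2291 Ftan -0.2546
T 0.0663 pinN -1.7837
[0.4795, -0.0429, 0.1762]
side mark [0.5553 0.1085 0.0761] 0.95 ang 1.483
side pointer [0.5616 0.109  0.0781] 0.88 ang 1.43
side pointer [ 0.6443 -0.0246  0.1059] 0.59 ang -0.18
scene mark [0.5566 0.1072 0.0739] 0.94 ang 1.471
scene pointer [0.5636 0.1076 0.0796] 0.57 ang 1.411
```

View pics/c8.png

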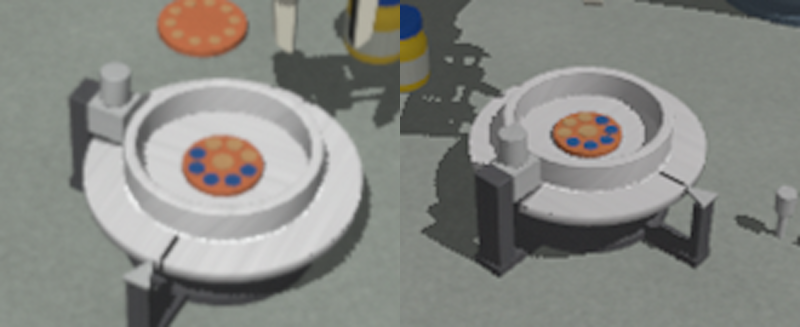

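```bash
python3 -c "
from bench import manip; print(manip.sign_off())"
```

```text
the job is handed in; nothing more can be done
None
```

I stood the pin in the guide hole with its foot on the wheel and let go. Then I gripped the rim and turned the wheel about 1.2 rad counterclockwise until the pin dropped home. I held the wheel against the pin for about 0.75 s, released it and handed in at about 32 s; no verdict was reported.

**Bearing force:** From the wrist force and moment I estimate 8 to 11 N between wheel and pin during the hold. The figure is about 11 N if the wrist moment is counted. The free-air reading afterwards (−0.05 N m, against about −0.3 during the hold) supports counting it.

**Last check:** The final pictures show the pin upright with its head on the guide block. The gripper is clear of everything. The mark is about 0.055 rad (6 mm) past the pointer, so the jaw sits near the late end of its range; this is inside the 8 mm limit but without much margin.

**What disagreed:**
- **Finger length:** My first two grasps closed on nothing, directly above the pin. The pictures showed the real fingertips about 20 mm behind the reported TCP instead of 14 mm ahead, so I corrected for this by eye. The pin and block were not disturbed.
- **Network readings:** Late in the turn the networks stopped finding the pin, so I judged the drop by looking at the picture.

I never came near the jar, the can or the clay disc. I did not re-measure their positions at the end.

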